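Put the sharpening bench's tools back in their trays

ROBOT

A 6-joint arm with a two-finger parallel gripper is mounted at the origin on a cart in front of the work surface, level with it; the furniture and walls round the work are solid. World frame = base frame: x ahead of the robot, y to its left, z up, the work surface at z = 0. Lengths are in m, angles in rad, forces in N, time in s.
With the tool pointing down it reaches from about 0.25 to 0.725 m from the base axis. Payload 4 kg.
Tool frame: the origin (TCP) lies where the fingers leave the gripper's body, on its centre line; the fingertips stand 73 mm ahead of it and the grasp point (between the pads) lies 54 mm ahead of it (bot.tip_reach is the z of the fingertips in the tool frame, in m); z points along the fingers, x is the direction in which the jaws open and shut, and the axes are right-handed (so a half turn about z gives the same grasp; the last joint's range is limited). The gripper opens to 85 mm and grips with 20 to 120 N. Pads are 22 mm wide; open, the fingers measure 114 mm over their backs; the gripper's body (76 mm by 85 mm) begins 54 mm behind the grasp point. The pads swing forward as they close: fully open they stand 13 mm farther back than shut.
Start: joints at [1.345, 0.241, 0.005, 1.335, 0, 1.571], TCP at [0.112, 0.487, 0.304] pointing down, gripper open.
Joint ranges: [-2.72, 2.72], [-1.05, 1.87], [-1.09, 1.28], [-1.99, 2.15], [-1.42, 1.44], [-3.14, 3.14]. Speed limits (rad/s): [2.79, 2.79, 3.14, 3.14, 3.14, 3.14].

INTERFACE

Orientations are given as a unit quaternion [x, y, z, w].
In Python, from workcell import bot, vision, job_done gives the robot as it stands.
- The arm moves only by the tool drive_tool, never from a script. Its argument "steps" is one flat list of numbers, 7 for each row, row after row: the shift along the tool's x, y, z in m, then the turn, a rotation vector about the tool's x, y, z in degrees, then the closure, from -1 (fully open) to 1 (shut). A call has 1 to 8 rows; each row shifts and turns the commanded pose from where the row before left it, along the tool's axes as they then stand; what a row does not reach is not made up. A row lasts 1/12 s, in which the tool goes at most 41.7 mm and 7.16 degrees, less where a joint would pass 70% of its speed; a pose out of reach is approached as far as the arm can. A call is refused whole if a number of a shift passes 0.0417 or a number of a turn 7.16, either way. A call with a gripper value outside its range is refused whole. The fingers move at their own pace and stop on an object; the grip force is fixed at half the most. Time passes only in rows, so rows that do not move let the fingers close. It gives the time, the measured TCP pose, the force and the opening at its end, in the units of the state.
- bot.get_obs(): the state, without advancing time (a new reading comes with each control period).
- vision.camera(name): name is "scene" or "top"; returns (picture, depth): 480x640x3 uint8, red, green, blue; 480x640 float32, m along the optical axis (not along the pixel's ray), 0 where there is no reading.
- vision.camera_model(name): a dict with "mtx" (3x3 intrinsics, pixels), "rvec" (rotation vector, rad) and "tvec" (3), from world to camera coordinates, as OpenCV has them. Camera axes: x right, y down, z forward; pixel columns grow to the right and rows downward; lengths in m; the calibration is good to about 2 mm. A picture is of the moment at which its call begins. camera_model takes no time and is no camera call.
- job_done(): hands the job in, once; it reports no verdict.
The state is a dict: "clock": time; "joint_pos": joint angles; "joint_vel": joint speeds; "tau": joint torques, N m; "eef_pos": TCP position; "tool_rot": TCP orientation; "ft_force": force on the tool from outside, world axes, zero at the start; "ft_torque": the same for the moment, N m; "grip_width": finger opening in m.
Only numpy, scipy, OpenCV 4.12 (cv2) and the standard library are available. Lean on these libraries where they do the work, as an engineer would, in place of code of your own. Each camera call takes 0.05 s, during which the arm holds its last target.

TASK

Put the five tools back in their trays: the longer dressing stone flat in the longer bay of the two-bay stone tray and the shorter stone flat in its shorter bay, one of the two V-blocks from the front of the bench, groove up, in each bay of the narrow V-block tray, and the loupe upright in the round dish. Everything must sit down on the floor of its bay, clear of the ridges, and be let go.

Things in the scene. Friction and masses are not known exactly. Their poses are not given: they have to be found in the camera images.
- long_stone: Greenish dressing stone stick, the longer of the two: 100 mm long, 25 mm wide, 13 mm high. Origin: centre of its underside; its length lies along its own y, its width along its own x, z up. A stone with a slightly hollow top, lying flat; to be gripped across its width near the middle. 
- short_stone: Brownish dressing stone stick, the shorter of the two: 85 mm long, 20 mm wide, 12 mm high. Origin: centre of its underside; its length lies along its own y, its width along its own x, z up. A stone with a slightly hollow top, lying flat; to be gripped across its width near the middle. 
- block_a: Bright steel V-block, 55 mm long (own x), 36 mm wide (own y), 32 mm high, with a V groove in its top, about 0.42 kg. Origin: centre of its underside, z up. Grip it across the 36 mm sides. The two near the front edge are alike and meant; another pair, fixed, stands out of reach at the far left.
- block_b: Bright steel V-block, 55 mm long (own x), 36 mm wide (own y), 32 mm high, with a V groove in its top, about 0.42 kg. Origin: centre of its underside, z up. Grip it across the 36 mm sides. The two near the front edge are alike and meant; another pair, fixed, stands out of reach at the far left.
- eye_loupe: Black round magnifier (loupe) standing upright, wider end up: 41 mm across the top, 36 mm high. Origin: centre of its underside, z up. Grip it from above across the upper, wider part.
- stone_tray: Stone tray, 132 (own x) by 122 mm, two bays side by side, both along its x. Wood, fixed. Origin: centre of underside. Floor 6 mm, top of the 4 mm thick ridges 12 mm above the bench. Long bay: 120 x 45 mm inside, centre x 0, y +31 mm; short bay: 103 x 40 mm, centre x 0, y -31 mm. The middle 52 mm of the long sides has no ridge. Stones in both bays stand 39 mm apart: open part way there.
- block_tray: V-block tray, a narrow board 162 mm (own x) by 66 mm (own y) with two equal bays end to end. Wood, fixed. Origin: centre of underside. Floor 6 mm, top of the 4 mm thick ridges 12 mm above the bench. Each bay is 72 mm (along the tray's x) by 54 mm inside; they are centred at x = +39 mm and x = -39 mm, y = 0. A block lies in a bay with its 55 mm length along the tray's x.
- round_dish: Shallow round dish, 72 mm outside, 64 mm inside. Wood, fixed. Origin: centre of underside. Floor 6 mm, top of the 4 mm thick ridges 12 mm above the bench. 
Things that resemble listed ones, but are neither listed nor needed, are in the scene too. Leave any yellow look-alike of the block_b alone.

How it is judged:
At the end, for the whole second after the job is handed in: Stones within 12 mm of the middle of their bays and 0.25 rad of their length; one V-block in each block bay within 11 mm and 0.4 rad; loupe within 15 mm of the dish's middle. All on the tray floor (height 2.5 mm, tilt 0.05 rad), right way up, at rest (x of long_stone in the frame of stone_tray between -0.012 and 0.012 m and y of long_stone in the frame of stone_tray between 0.019 and 0.043 m and z of long_stone in the frame of stone_tray between 0.0035 and 0.0085 m and angle between each of long_stone, short_stone, eye_loupe's own z axis and vertical below 0.05 rad and angle between the y axis of each of long_stone, short_stone and the x axis of stone_tray, either way round below 0.25 rad and x of short_stone in the frame of stone_tray between -0.012 and 0.012 m and y of short_stone in the frame of stone_tray between -0.043 and -0.019 m and z of short_stone in the frame of stone_tray between 0.0035 and 0.0085 m and (((x of block_a in the frame of block_tray between 0.028 and 0.05 m and y of block_a in the frame of block_tray between -0.011 and 0.011 m and z of block_a in the frame of block_tray between 0.0035 and 0.0085 m and angle between block_a's own z axis and vertical below 0.05 rad and angle between the x axis of block_a and the x axis of block_tray, either way round below 0.4 rad) and (x of block_b in the frame of block_tray between -0.05 and -0.028 m and y of block_b in the frame of block_tray between -0.011 and 0.011 m and z of block_b in the frame of block_tray between 0.0035 and 0.0085 m and angle between block_b's own z axis and vertical below 0.05 rad and angle between the x axis of block_b and the x axis of block_tray, either way round below 0.4 rad)) or ((x of block_a in the frame of block_tray between -0.05 and -0.028 m and y of block_a in the frame of block_tray between -0.011 and 0.011 m and z of block_a in the frame of block_tray between 0.0035 and 0.0085 m and angle between block_a's own z axis and vertical below 0.05 rad and angle between the x axis of block_a and the x axis of block_tray, either way round below 0.4 rad) and (x of block_b in the frame of block_tray between 0.028 and 0.05 m and y of block_b in the frame of block_tray between -0.011 and 0.011 m and z of block_b in the frame of block_tray between 0.0035 and 0.0085 m and angle between block_b's own z axis and vertical below 0.05 rad and angle between the x axis of block_b and the x axis of block_tray, either way round below 0.4 rad))) and horizontal distance between eye_loupe and round_dish below 0.015 m and z of eye_loupe in the frame of round_dish between 0.0035 and 0.0085 m and linear speed of each of long_stone, short_stone, block_a, block_b, eye_loupe below 0.02 m/s); the robot touches nothing.
It also fails if it takes over 120 s, if anything falls off the work surface, if the arm or the gripper's body presses on something with over 40 N, if the wrist force passes 120 N, or if a joint passes its speed limit or range.

## Working session

There is one attempt and no reset: what is moved stays moved. The work goes in short steps, Python scripts to look and compute and a tool call to move; the robot and the scene stay as the last step left them, time stands still between calls to the robot, and variables do not carry over. Pictures are saved under pics/ and viewed, and the job is handed in when it is done.

Besides the shell and the picture viewer there is one more tool, called after "Call:" in YAML: its name, and indented under it one key for each argument. drive_tool: Moves the arm, as the interface text tells. Its arguments: {"type":"object","properties":{"steps":{"type":"array"}},"required":["steps"]}

```bash
ls; mkdir -p pics; cat > h.py <<'E'
import numpy as np, cv2
from workcell import bot, vision, job_done
def cam(n):
    m=vision.camera_model(n); R=cv2.Rodrigues(np.array(m['rvec'],float))[0]
    return np.array(m['mtx'],float),R,np.array(m['tvec'],float).reshape(3)
def ray(n,uv,z):
    K,R,t=cam(n); uv=np.atleast_2d(np.array(uv,float))
    d=np.c_[uv,np.ones(len(uv))]@np.linalg.inv(K).T@R
    c=-R.T@t
    return c+d*((z-c[2])/d[:,2])[:,None]
def proj(n,P):
    K,R,t=cam(n); p=(np.atleast_2d(P)@R.T+t)@K.T
    return p[:,:2]/p[:,2:]
def cloud(n,d):
    K,R,t=cam(n); v,u=np.mgrid[0:480,0:640]
    p=np.stack([u,v,np.ones_like(u)],-1)@np.linalg.inv(K).T*d[...,None]
    return (p-t)@R
E
python3 - <<'E'
from h import *
for n in ('top','scene'):
    p,d=vision.camera(n); cv2.imwrite(f'pics/{n}0.png',p[...,::-1]); np.savez(f'{n}0.npz',p=p,d=d)
    K,R,t=cam(n); print(n,K.tolist(),(-R.T@t).tolist(),R[2].tolist())
print(bot.get_obs())
E
```

```text
pics
top [[513.8552346008579, 0.0, 318.2966346447303], [0.0, 513.8552346008579, 230.54617223529306], [0.0, 0.0, 1.0]] [0.38150092941482167, -0.008187137901373324, 0.9991122437418315] [0.12116494452186932, 0.006459675656393847, -0.9926113684667462]
scene [[466.67391332862536, 0.0, 316.1353530984796], [0.0, 466.67391332862536, 240.27743813330085], [0.0, 0.0, 1.0]] [0.009222828763204191, 0.41569236828585826, 0.6222275772141616] [0.5733238998602594, -0.4612975743410228, -0.6771294217179695]
{'clock': 0.1, 'joint_pos': array([1.34500016e+00, 2.41410069e-01, 3.86709540e-03, 1.33522807e+00,
       5.15350599e-06, 1.57081637e+00]), 'joint_vel': array([-0.00188979, -0.00376961,  0.00113911, -0.00040696, -0.00156913,
        0.00050872]), 'tau': array([-2.58373093e-04, -3.73139012e+01,  2.53009307e+01,  1.08670964e-02,
        4.87160912e-05,  1.53085992e-06]), 'eef_pos': array([0.11184366, 0.48688877, 0.30306879]), 'tool_rot': array([ 7.82272569e-01,  6.22935513e-01, -7.73975332e-04,  6.13059674e-04]), 'ft_force': array([-0.0313383 ,  0.176363  , -0.44438161]), 'ft_torque': array([-0.01167403,  0.03882493,  0.00938815]), 'grip_width': 0.08574772608089781}
```

View pics/top0.png

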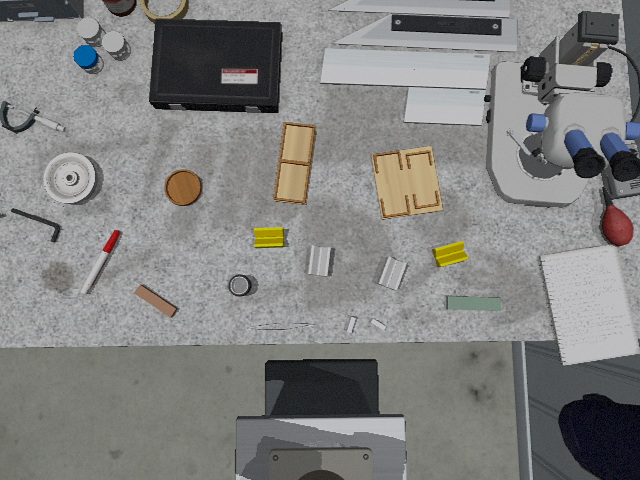

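View pics/scene0.png

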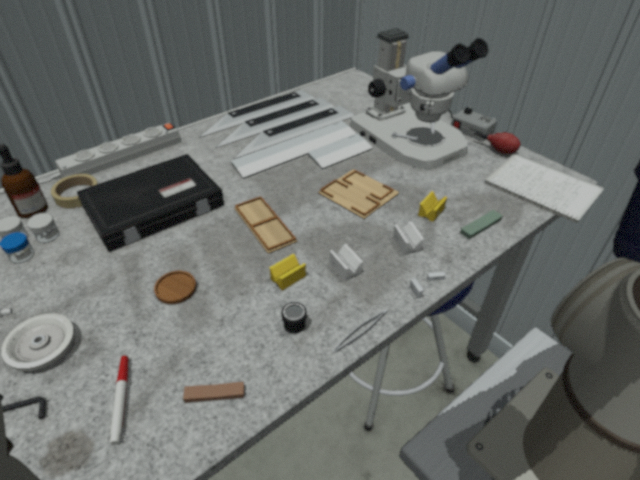

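Top view candidates:
- **Long stone:** green stick at (474,303).
- **Short stone:** brown stick at (155,300). The red/white marker at (100,262) is not it.
- **V-blocks:** steel at (319,261) and (392,273). The yellow look-alikes at (268,237) and (450,254) stay put.
- **Loupe:** black ring at (239,285). The jars at (86,57) and the white dial at (70,178) are not it.
- **Trays:** block tray (295,163), stone tray (407,182), dish (183,187).

Next, close crops.

```bash
python3 - <<'E'
from h import *
p=np.load('top0.npz')['p'][...,::-1]
a=cv2.resize(p[220:345,120:320],(800,500),interpolation=cv2.INTER_CUBIC)
b=cv2.resize(p[220:345,300:500+10],None,fx=3.8,fy=3.8,interpolation=cv2.INTER_CUBIC)
cv2.imwrite('pics/c1.png',a);cv2.imwrite('pics/c2.png',b)
c=cv2.resize(p[110:230,260:450],None,fx=4.2,fy=4.2,interpolation=cv2.INTER_CUBIC);cv2.imwrite('pics/c3.png',c)
print(proj('top',[[.112,.487,.3],[0,0,0],[.1,.487,.3]]),proj('scene',[[.112,.487,.3]]))
print(ray('top',[[474,303],[155,300],[319,261],[392,273],[239,285],[295,163],[407,182],[183,187]],0.01).round(3))
E
```

```text
[[-57.26712284 508.48974429]
 [321.16993595 502.11792708]
 [-57.96190747 518.32985292]] [[ 87.36668012 647.89031936]]
[[ 0.359 -0.296  0.01 ]
 [ 0.373  0.312  0.01 ]
 [ 0.443 -0.002  0.01 ]
 [ 0.418 -0.142  0.01 ]
 [ 0.399  0.152  0.01 ]
 [ 0.637  0.042  0.01 ]
 [ 0.595 -0.177  0.01 ]
 [ 0.592  0.263  0.01 ]]
```

View pics/c1.png

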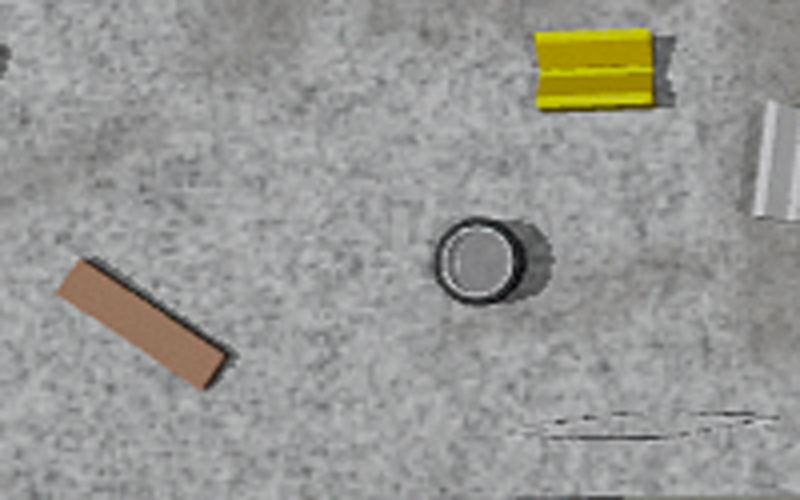

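View pics/c2.png

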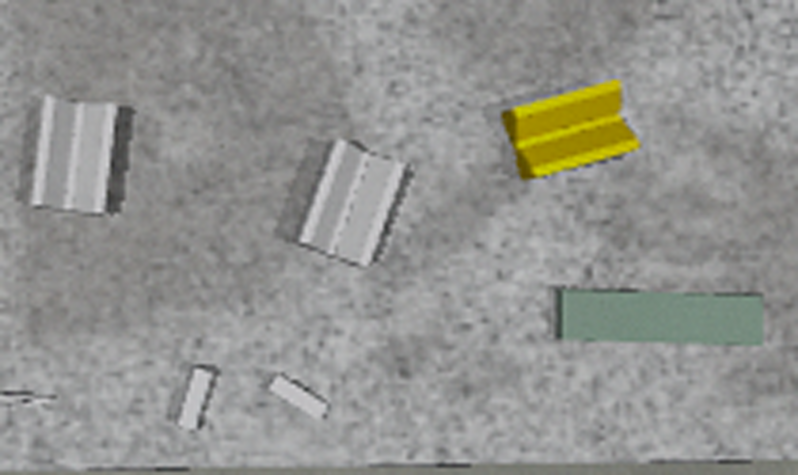

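View pics/c3.png

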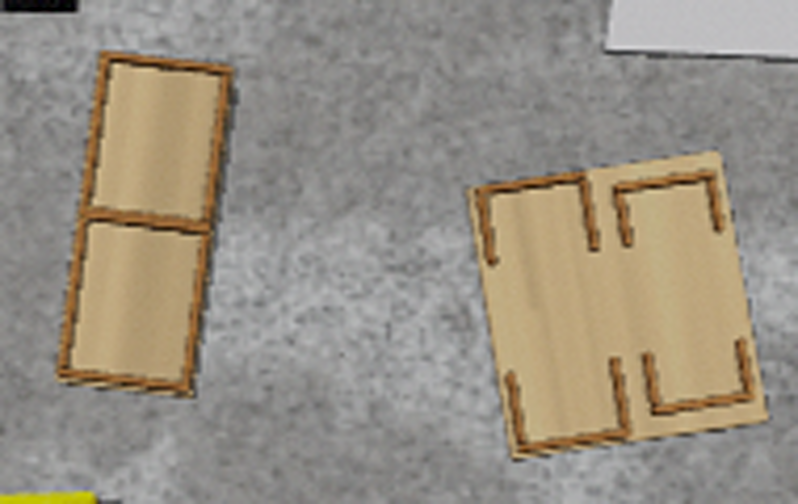

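The crops confirm the choices. The long bay is the left (+y) bay of the stone tray. Next I measure the poses.

```bash
cat > meas.py <<'E'
from h import *
def rect(n,mask,z):
    cs,_=cv2.findContours(mask.astype(np.uint8),cv2.RETR_EXTERNAL,cv2.CHAIN_APPROX_NONE)
    c=max(cs,key=cv2.contourArea)[:,0].astype(np.float32)
    w=ray(n,c,z)[:,:2].astype(np.float32)
    (cx,cy),(a,b),t=cv2.minAreaRect(w*1000)
    if a<b: a,b,t=b,a,t+90
    t=(t+90)%180-90
    return dict(c=(round(cx,1),round(cy,1)),L=round(a,1),W=round(b,1),ang=round(t,1))   # long-axis angle from world x, deg; mm
def box(u0,v0,u1,v1):
    m=np.zeros((480,640),bool); m[v0:v1,u0:u1]=1; return m
E
python3 - <<'E'
from meas import *
f=np.load('top0.npz');p,d=f['p'],f['d']; P=cloud('top',d); hsv=cv2.cvtColor(p,cv2.COLOR_RGB2HSV); H,S,V=[hsv[...,i].astype(int) for i in range(3)]
Z=P[...,2]
print('bench z',[round(float(np.median(Z[v:v+20,u:u+20])),4) for u,v in((200,240),(350,210),(480,210),(340,290))])
print('green',rect('top',(H>40)&(H<95)&(S>35)&box(430,280,520,325),.013))
print('brown',rect('top',(S>70)&box(125,275,185,325),.012))
for nm,b in(('A319',box(300,240,338,282)),('B392',box(372,250,412,295)),('loupe',box(222,268,258,302))):
    m=(Z>.02)&b; q=P[m]; print(nm,rect('top',m,.032),'zmax',np.percentile(Z[m],98).round(4), 'cloud mid',((q.max(0)+q.min(0))/2).round(4))
print('loupe',rect('top',(Z>.028)&box(222,268,258,302),.036))
for nm,b in (('bt',box(265,112,325,212)),('st',box(360,138,450,226))):
    m=(S>55)&b; print(nm,rect('top',m,.006), np.median(Z[m]).round(4))
m=(S>55)&box(160,165,206,212); print('dish',rect('top',m,.012),np.median(Z[m]).round(4))
E
```

```text
bench z [-0.0016, -0.0018, -0.0018, -0.0016]
green {'c': (358.9, -294.1), 'L': 100.3, 'W': 24.3, 'ang': 87.4}
brown {'c': (372.1, 311.3), 'L': 86.1, 'W': 20.7, 'ang': 56.5}
A319 {'c': (444.7, 7.6), 'L': 54.7, 'W': 14.9, 'ang': -7.8} zmax 0.0341 cloud mid [ 0.427  -0.0025  0.5096]
B392 {'c': (413.8, -149.3), 'L': 54.8, 'W': 15.9, 'ang': -20.3} zmax 0.0345 cloud mid [ 0.4155 -0.0871  0.5096]
loupe {'c': (399.9, 147.2), 'L': 39.4, 'W': 39.3, 'ang': -89.9} zmax 0.0369 cloud mid [0.3998 0.0796 0.5102]
loupe {'c': (399.8, 146.6), 'L': 39.3, 'W': 39.1, 'ang': -89.9}
bt {'c': (638.8, 43.9), 'L': 162.1, 'W': 65.8, 'ang': -7.9} 0.0052
st {'c': (596.5, -176.0), 'L': 131.8, 'W': 121.5, 'ang': 7.7} 0.0048
dish {'c': (592.1, 263.2), 'L': 72.6, 'W': 70.3, 'ang': 45.4} 0.0053
```

```bash
python3 - <<'E'
from meas import *
f=np.load('top0.npz');p,d=f['p'],f['d']; P=cloud('top',d); Z=np.where(d>0,P[...,2],0); Z=np.where(Z<.06,Z,0)
for nm,b in(('A319',box(295,240,345,284)),('B392',box(368,250,416,297))):
  for th in(.008,.015,.022):
    m=((Z>th)&b).astype(np.uint8); m=cv2.morphologyEx(m,cv2.MORPH_CLOSE,np.ones((15,15)));print(nm,th,rect('top',m,.032))
f=np.load('scene0.npz');p,d=f['p'],f['d'];P=cloud('scene',d);Z=P[...,2]; ok=(d>0)&(Z<.06)
for nm,c in (('A',(.444,0)),('B',(.417,-.142)),('loupe',(.4,.147)),('green',(.359,-.294)),('brown',(.372,.311))):
    m=ok&(np.hypot(P[...,0]-c[0],P[...,1]-c[1])<.06)&(Z>(.007 if nm in('green','brown') else .027))
    q=P[m][:,:2].astype(np.float32)*1000
    print(nm,len(q),cv2.minAreaRect(q),np.percentile(Z[m],95))
hsv=cv2.cvtColor(p,cv2.COLOR_RGB2HSV);S=hsv[...,1]
print('bench',np.median(Z[200:215,330:350]),np.median(Z[300:320,220:240]))
for nm,b,z in (('bt',box(230,190,300,255),.006),('st',box(315,165,402,220),.006),('dish',box(150,265,200,308),.012)):
    print(nm,rect('scene',(S>60)&b,z))
E
```

```text
A319 0.008 {'c': (443.0, -2.7), 'L': 55.2, 'W': 35.8, 'ang': -7.8}
A319 0.015 {'c': (443.2, -2.7), 'L': 54.9, 'W': 35.8, 'ang': -7.8}
A319 0.022 {'c': (443.4, -2.7), 'L': 54.4, 'W': 35.8, 'ang': -7.9}
B392 0.008 {'c': (417.7, -138.6), 'L': 55.8, 'W': 38.1, 'ang': -21.8}
B392 0.015 {'c': (417.7, -138.9), 'L': 55.5, 'W': 37.6, 'ang': -21.8}
B392 0.022 {'c': (417.8, -139.4), 'L': 54.9, 'W': 36.8, 'ang': -21.6}
A 225 ((443.16119384765625, -2.6134090423583984), (38.30390167236328, 57.497650146484375), 82.3171615600586) 0.0322489150866406
B 189 ((416.5523376464844, -139.56732177734375), (37.20867919921875, 56.449798583984375), 68.2916030883789) 0.03205761452483429
loupe 471 ((398.476318359375, 148.03292846679688), (38.470436096191406, 40.704864501953125), 52.93499755859375) 0.03588678383817629
green 457 ((358.3382263183594, -294.728515625), (103.65179443359375, 27.189502716064453), 87.83590698242188) 0.013199816223442483
brown 823 ((372.30120849609375, 312.89990234375), (85.0064468383789, 22.109100341796875), 55.92958068847656) 0.01220046227892474
bench -0.0004723754776907559 -0.001428775994030758
bt {'c': (639.7, 44.5), 'L': 168.2, 'W': 66.5, 'ang': -8.0}
st {'c': (597.4, -174.7), 'L': 136.1, 'W': 124.7, 'ang': 7.5}
dish {'c': (588.9, 266.1), 'L': 77.1, 'W': 70.3, 'ang': -24.5}
```

```bash
cat > go.py <<'E'
import sys
from h import *
from scipy.spatial.transform import Rotation as R
def go(x,y,z,psi):
    o=bot.get_obs(); r=R.from_quat(o['tool_rot']).as_matrix(); p=np.array(o['eef_pos'])
    cur=np.degrees(np.arctan2(r[1,0],r[0,0])); c,s=np.cos(np.radians(psi)),np.sin(np.radians(psi))
    T=np.array([[c,s,0],[s,-c,0],[0,0,-1]])
    d=np.array([x,y,z])/1000-p
    print('t %.2f'%o['clock'],'pos',(p*1e3).round(1),'psi %.1f tilt %s'%(cur,np.degrees(R.from_matrix(T.T@r).as_rotvec()).round(2)),'w %.1f'%(o['grip_width']*1e3),'F',np.round(o['ft_force'],1),'j',np.round(o['joint_pos'],2))
    print('turn about tool z %.1f'%-((psi-cur+180)%360-180),'shift after turn(mm)',(T.T@d*1e3).round(1),'shift in present axes',(r.T@d*1e3).round(1))
if __name__=='__main__': go(*map(float,sys.argv[1:]))
E
python3 go.py 372 312 180 146.3; python3 go.py 372 312 180 -33.7;python3 -c "
from h import *
print(bot.tip_reach, [a for a in dir(bot) if a[0]!='_'])"
```

```text
t 0.10 pos [111.8 486.9 303.1] psi 77.1 tilt [ 0.07 -0.1  69.24] w 85.7 F [-0.   0.2 -0.4] j [1.35 0.24 0.   1.34 0.   1.57]
turn about tool z -69.2 shift after turn(mm) [-313.5   -1.2  123.1] shift in present axes [-112.   292.7  123.3]
t 0.10 pos [111.8 486.9 303.1] psi 77.1 tilt [-1.1000e-01 -8.0000e-02 -1.1076e+02] w 85.7 F [-0.   0.2 -0.4] j [1.35 0.24 0.   1.34 0.   1.57]
turn about tool z 110.8 shift after turn(mm) [313.5   1.2 123.1] shift in present axes [-112.   292.7  123.3]
0.0726 ['Unreachable', 'get_obs', 'tip_reach']
```

Call:
drive_tool:
  steps: [-0.014,0.036,0.01,0,0,0,-1,-0.014,0.036,0.01,0,0,0,-1,-0.014,0.036,0.01,0,0,0,-1,-0.014,0.036,0.01,0,0,0,-1,-0.014,0.036,0.01,0,0,0,-1,-0.014,0.036,0.01,0,0,0,-1,-0.014,0.036,0.01,0,0,0,-1,-0.014,0.036,0.01,0,0,0,-1]

```text
clock: 0.77
eef_pos: [0.3686, 0.3121, 0.2232]
tool_rot: [0.782, 0.623, -0.0, -0.0]
ft_force: [0.5, 0.8, -0.4]
grip_width: 0.0851
```

Call:
drive_tool:
  steps: [0,0,0.005,0,0,-7,0,0,0,0.005,0,0,-7,0,0,0,0.005,0,0,-7,0,0,0,0.005,0,0,-7,0,0,0,0.005,0,0,-7,0,0,0,0.005,0,0,-7,0,0,0,0.005,0,0,-7,0,0,0,0.005,0,0,-7,0]

```text
clock: 1.43
eef_pos: [0.3673, 0.3134, 0.1832]
tool_rot: [0.396, 0.918, -0.001, -0.0]
ft_force: [-0.1, -0.1, 0.7]
grip_width: 0.0433
```

```bash
python3 go.py 372 312 100 146.3
```

```text
t 1.43 pos [367.3 313.4 183.2] psi 133.4 tilt [6.00e-02 1.00e-02 1.29e+01] w 43.3 F [-0.1 -0.1  0.7] j [ 0.71  0.3  -0.25  1.02  0.   -0.05]
turn about tool z -12.9 shift after turn(mm) [-4.7  1.4 83.2] shift in present axes [-4.3  2.5 83.2]
```

Call:
drive_tool:
  steps: [-0.004,0.002,0.01,0,0,-6.5,0,0,0,0.01,0,0,-6.5,0,0,0,0.02,0,0,0,0,0,0,0.02,0,0,0,0,0,0,0.02,0,0,0,0,0,0,0.015,0,0,0,0,0,0,0.008,0,0,0,0,0,0,0,0,0,0,0]

```text
clock: 2.1
eef_pos: [0.3705, 0.311, 0.0789]
tool_rot: [0.292, 0.956, -0.002, -0.001]
ft_force: [-0.8, -0.8, -0.4]
grip_width: 0.0426
```

```bash
python3 go.py 372 312 76 146.3; python3 - <<'E'
from h import *
p,d=vision.camera('scene');cv2.imwrite('pics/s1.png',cv2.resize(p[300:480,100:340,::-1],None,fx=3.3,fy=3.3,interpolation=cv2.INTER_CUBIC))
E
```

```text
t 2.10 pos [370.5 311.   78.9] psi 146.1 tilt [0.26 0.08 0.24] w 42.6 F [-0.8 -0.8 -0.4] j [ 0.7   0.44 -0.37  0.77  0.   -0.28]
turn about tool z -0.2 shift after turn(mm) [-0.7  1.7  2.9] shift in present axes [-0.7  1.7  2.9]
```

View pics/s1.png

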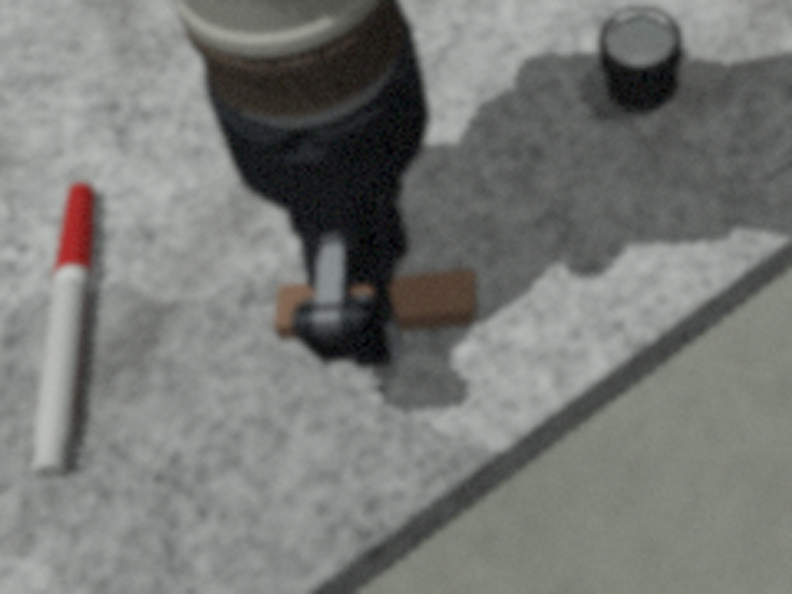

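The fingers straddle the brown stone near its middle, at crop pixel (345,310). Closing.

Call:
drive_tool:
  steps: [-0.001,0.001,0.002,0,0,0,0.3,0,0,0,0,0,0,0.6,0,0,0,0,0,0,1,0,0,0,0,0,0,1,0,0,0,0,0,0,1,0,0,-0.02,0,0,0,1,0,0,-0.03,0,0,0,1,0,0,-0.03,0,0,0,1]

```text
clock: 2.82
eef_pos: [0.3721, 0.3116, 0.1589]
tool_rot: [0.292, 0.956, -0.002, -0.001]
ft_force: [0.4, 1.1, -0.5]
grip_width: 0.0175
```

```bash
python3 go.py 601.1 -206.2 180 97.6; python3 - <<'E'
from h import *
p,d=vision.camera('scene');cv2.imwrite('pics/s2.png',cv2.resize(p[260:480,100:360,::-1],None,fx=2.6,fy=2.6,interpolation=cv2.INTER_CUBIC))
E
```

```text
t 2.82 pos [372.1 311.6 158.9] psi 146.1 tilt [ 2.100e-01 -3.000e-02 -4.846e+01] w 17.5 F [ 0.4  1.1 -0.5] j [ 0.7   0.33 -0.27  0.97  0.   -0.28]
turn about tool z 48.5 shift after turn(mm) [-543.5  158.5  -21.1] shift in present axes [-479.  -301.8  -20.6]
```

View pics/s2.png

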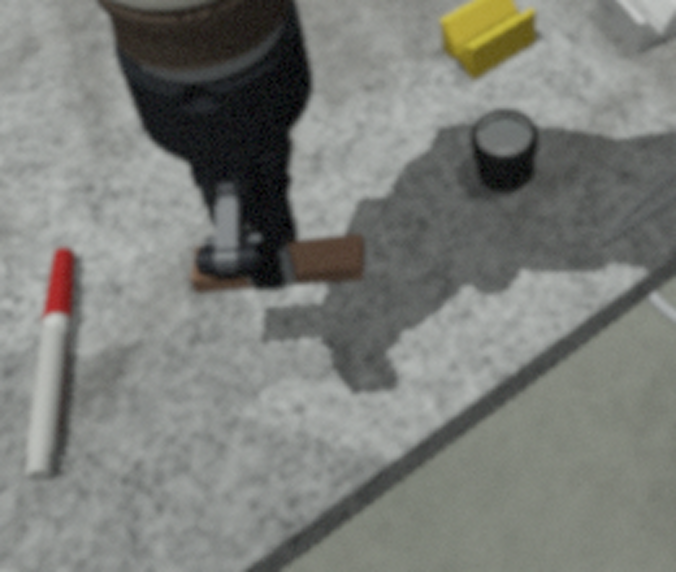

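Lifted level, with the stone in the fingers at (260,255). Now to the short bay.

Call:
drive_tool:
  steps: [0,0,-0.003,0,0,7,1,0,0,-0.003,0,0,7,1,0,0,-0.003,0,0,7,1,0,0,-0.003,0,0,7,1,0,0,-0.003,0,0,7,1,0,0,-0.003,0,0,7,1,0,0,-0.003,0,0,6.5,1,-0.02,0.005,0,0,0,0,1]

```text
clock: 3.53
eef_pos: [0.3805, 0.2954, 0.1805]
tool_rot: [0.659, 0.752, 0.001, -0.001]
ft_force: [1.0, -0.2, -0.1]
grip_width: 0.0173
```

Call:
drive_tool:
  steps: [-0.038,0.011,0,0,0,0,1,-0.038,0.011,0,0,0,0,1,-0.038,0.011,0,0,0,0,1,-0.038,0.011,0,0,0,0,1,-0.038,0.011,0,0,0,0,1,-0.038,0.011,0,0,0,0,1,-0.038,0.011,0,0,0,0,1,-0.038,0.011,0,0,0,0,1]

```text
clock: 4.2
eef_pos: [0.5082, 0.0015, 0.1798]
tool_rot: [0.659, 0.752, 0.0, -0.0]
ft_force: [0.5, 0.2, -0.4]
grip_width: 0.0169
```

```bash
python3 go.py 601.1 -206.2 180 97.6
```

```text
t 4.20 pos [508.2   1.5 179.8] psi 97.6 tilt [0.   0.01 0.04] w 16.9 F [ 0.5  0.2 -0.4] j [ 0.    0.35 -0.19  1.04  0.   -0.13]
turn about tool z -0.0 shift after turn(mm) [-2.182e+02  6.470e+01 -2.000e-01] shift in present axes [-2.182e+02  6.480e+01 -2.000e-01]
```

Call:
drive_tool:
  steps: [-0.036,0.011,0,0,0,0,1,-0.036,0.011,0,0,0,0,1,-0.036,0.011,0,0,0,0,1,-0.036,0.011,0,0,0,0,1,-0.036,0.011,0,0,0,0,1,-0.02,0.006,0,0,0,0,1,0,0,0.02,0,0,0,1,0,0,0.02,0,0,0,1]

```text
clock: 4.87
eef_pos: [0.5961, -0.1892, 0.1403]
tool_rot: [0.66, 0.751, 0.001, 0.002]
ft_force: [0.5, 0.7, -0.8]
grip_width: 0.0176
```

```bash
python3 go.py 601.1 -206.2 86 97.6; python3 - <<'E'
from h import *
p,d=vision.camera('top');cv2.imwrite('pics/t3.png',cv2.resize(p[100:300,300:520,::-1],None,fx=3,fy=3,interpolation=cv2.INTER_CUBIC))
p,d=vision.camera('scene');cv2.imwrite('pics/s3.png',cv2.resize(p[100:280,270:490,::-1],None,fx=3,fy=3,interpolation=cv2.INTER_CUBIC))
E
```

```text
t 4.87 pos [ 596.1 -189.2  140.3] psi 97.4 tilt [-0.21 -0.09  0.21] w 17.6 F [ 0.5  0.7 -0.8] j [-0.31  0.59  0.1   1.08  0.   -0.44]
turn about tool z -0.2 shift after turn(mm) [-17.6   2.7  54.3] shift in present axes [-17.5   2.6  54.4]
```

View pics/s3.png

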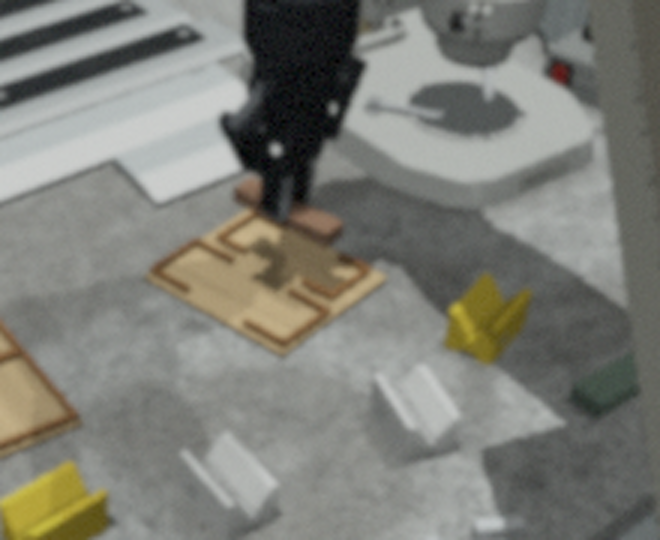

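View pics/t3.png

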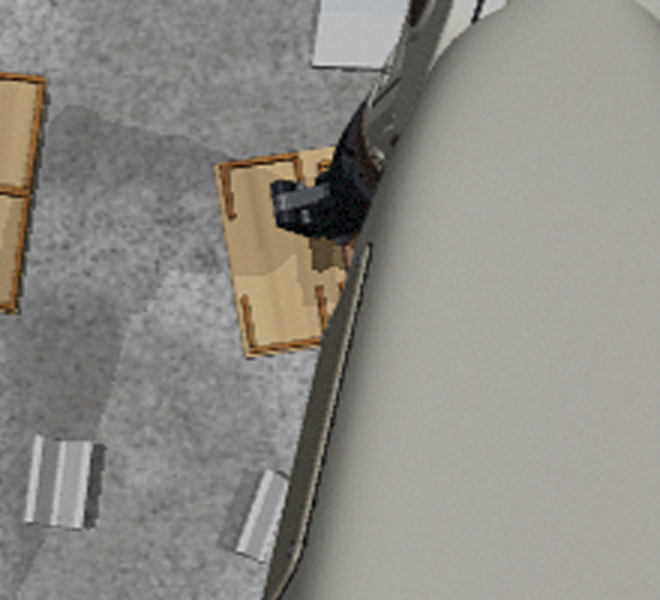

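The stone hangs level over the tray and is still 18 mm short of the bay centre. Correcting and lowering.

Call:
drive_tool:
  steps: [-0.0175,0.0025,0,0,0,0,1,0,0,0.015,0,0,0,1,0,0,0.015,0,0,0,1,0,0,0.012,0,0,0,1,0,0,0.008,0,0,0,1,0,0,0.003,0,0,0,1,0,0,0,0,0,0,1]

```text
clock: 5.55
eef_pos: [0.5992, -0.2033, 0.0868]
tool_rot: [0.659, 0.752, -0.0, -0.001]
ft_force: [0.7, -0.6, 0.0]
grip_width: 0.0176
```

```bash
python3 go.py 601.1 -206.2 84 97.6
```

```text
t 5.55 pos [ 599.2 -203.3   86.8] psi 97.6 tilt [0.06 0.03 0.01] w 17.6 F [ 0.7 -0.6  0. ] j [-0.33  0.66  0.07  0.98 -0.   -0.46]
turn about tool z -0.0 shift after turn(mm) [-3.1  1.5  2.8] shift in present axes [-3.1  1.5  2.8]
```

Call:
drive_tool:
  steps: [-0.003,0.0015,0.002,0,0,0,1,0,0,0.001,0,0,0,1,0,0,0,0,0,0,1]

```text
clock: 5.8
eef_pos: [0.6018, -0.2061, 0.086]
tool_rot: [0.659, 0.752, 0.001, 0.0]
ft_force: [-2.7, 2.4, 7.0]
grip_width: 0.0175
```

```bash
python3 go.py 601.1 -206.2 84 97.6
```

```text
t 5.80 pos [ 601.8 -206.1   86. ] psi 97.6 tilt [-0.08  0.03  0.  ] w 17.5 F [-2.7  2.4  7. ] j [-0.33  0.67  0.08  0.98  0.   -0.46]
turn about tool z -0.0 shift after turn(mm) [ 0.  -0.7  2. ] shift in present axes [ 0.  -0.7  2. ]
```

Call:
drive_tool:
  steps: [0,0,0,0,0,0,0.5,0,0,0,0,0,0,0.1,0,0,0,0,0,0,0.1,0,0,-0.02,0,0,0,0.1,0,0,-0.03,0,0,0,0.1,0,0,-0.04,0,0,0,0,0,0,-0.02,0,0,0,0]

```text
clock: 6.38
eef_pos: [0.6029, -0.2072, 0.1983]
tool_rot: [0.659, 0.752, 0.001, 0.003]
ft_force: [1.3, 0.7, 1.1]
grip_width: 0.0425
```

```bash
python3 go.py 358.7 -294.4 180 177.5; python3 go.py 358.7 -294.4 180 -2.5;  python3 - <<'E'
from h import *
p,d=vision.camera('scene');cv2.imwrite('pics/s4.png',cv2.resize(p[100:280,270:490,::-1],None,fx=3,fy=3,interpolation=cv2.INTER_CUBIC))
E
```

```text
t 6.38 pos [ 602.9 -207.2  198.3] psi 97.6 tilt [-0.13 -0.32 79.94] w 42.5 F [1.3 0.7 1.1] j [-0.33  0.57  0.22  1.22 -0.   -0.46]
turn about tool z -79.9 shift after turn(mm) [240.2 -97.8  18.3] shift in present axes [ -54.3 -253.6   17.2]
t 6.38 pos [ 602.9 -207.2  198.3] psi 97.6 tilt [  -0.33    0.14 -100.06] w 42.5 F [1.3 0.7 1.1] j [-0.33  0.57  0.22  1.22 -0.   -0.46]
turn about tool z 100.1 shift after turn(mm) [-240.2   97.8   18.3] shift in present axes [ -54.3 -253.6   17.2]
```

View pics/s4.png

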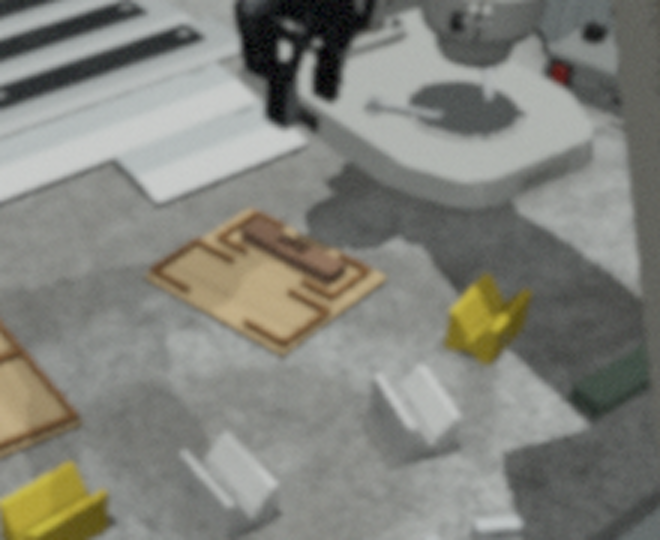

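The short stone sits in its bay at (295,250), clear of the ridges. Next is the long stone.

Call:
drive_tool:
  steps: [-0.008,-0.037,0.002,0,0,0,0,-0.008,-0.037,0.002,0,0,0,0,-0.008,-0.037,0.002,0,0,0,0,-0.008,-0.037,0.002,0,0,0,0,-0.008,-0.037,0.002,0,0,0,0,-0.008,-0.037,0.002,0,0,0,0,-0.006,-0.032,0.002,0,0,0,0,0,0,0.003,0,0,-7,0]

```text
clock: 7.1
eef_pos: [0.3514, -0.2941, 0.1764]
tool_rot: [0.613, 0.79, -0.001, -0.002]
ft_force: [0.7, -0.4, -0.3]
grip_width: 0.0425
```

Call:
drive_tool:
  steps: [0,0,0.005,0,0,-7,0,0,0,0.005,0,0,-7,0,0,0,0.005,0,0,-7,0,0,0,0.005,0,0,-7,0,0,0,0.005,0,0,-7,0,0,0,0.005,0,0,-7,0,0,0,0.005,0,0,-7,0,0,0,0.005,0,0,-7,0]

```text
clock: 7.77
eef_pos: [0.3568, -0.2937, 0.1365]
tool_rot: [0.166, 0.986, -0.0, 0.0]
ft_force: [0.1, 0.3, 0.2]
grip_width: 0.0428
```

```bash
python3 go.py 358.7 -294.4 79 177.5
```

```text
t 7.77 pos [ 356.8 -293.7  136.5] psi 160.9 tilt [ 1.00e-02 -2.00e-02  1.66e+01] w 42.8 F [0.1 0.3 0.2] j [-0.69  0.32 -0.37  0.89 -0.   -1.93]
turn about tool z -16.6 shift after turn(mm) [-1.9 -0.6 57.5] shift in present axes [-2.  -0.  57.5]
```

Call:
drive_tool:
  steps: [-0.002,0,0.005,0,0,-7,0,0,0,0.01,0,0,-7,0,0,0,0.01,0,0,-2.6,0,0,0,0.015,0,0,0,0,0,0,0.012,0,0,0,0,0,0,0.0055,0,0,0,0,0,0,0,0,0,0,0]

```text
clock: 8.35
eef_pos: [0.3579, -0.2937, 0.0781]
tool_rot: [0.025, 1.0, 0.001, -0.001]
ft_force: [0.5, 0.5, -0.1]
grip_width: 0.0428
```

```bash
python3 go.py 358.7 -294.4 78 177.5
```

```text
t 8.35 pos [ 357.9 -293.7   78.1] psi 177.2 tilt [-0.09  0.13  0.34] w 42.8 F [ 0.5  0.5 -0.1] j [-0.69  0.4  -0.43  0.74 -0.   -2.21]
turn about tool z -0.3 shift after turn(mm) [-0.9 -0.7  0.1] shift in present axes [-0.9 -0.7  0.1]
```

Call:
drive_tool:
  steps: [-0.001,-0.001,0,0,0,0,0.3,0,0,0,0,0,0,0.6,0,0,0,0,0,0,1,0,0,0,0,0,0,1,0,0,0,0,0,0,1,0,0,0,0,0,0,1]

```text
clock: 8.85
eef_pos: [0.3601, -0.2957, 0.0801]
tool_rot: [0.025, 1.0, -0.001, 0.001]
ft_force: [0.4, -0.5, 3.7]
grip_width: 0.0229
```

Call:
drive_tool:
  steps: [0,0,-0.02,0,0,0,1,0,0,-0.03,0,0,0,1,0,0,-0.03,0,0,0,1,0,0,-0.01,0,0,7,1,0,0,-0.01,0,0,7,1,0,0,0,0,0,7,1,0,0,0,0,0,7,1,0,0,0,0,0,7,1]

```text
clock: 9.52
eef_pos: [0.3595, -0.2951, 0.1796]
tool_rot: [0.327, 0.945, -0.0, 0.0]
ft_force: [-0.3, -0.0, -0.6]
grip_width: 0.0231
```

```bash
python3 go.py 592.9 -144.8 180 97.6; python3 - <<'E'
from h import *
p,d=vision.camera('scene');cv2.imwrite('pics/s5.png',cv2.resize(p[100:300,350:610,::-1],None,fx=2.6,fy=2.6,interpolation=cv2.INTER_CUBIC))
E
```

```text
t 9.52 pos [ 359.5 -295.1  179.6] psi 141.8 tilt [-1.000e-02 -1.000e-02 -4.422e+01] w 23.1 F [-0.3 -0.  -0.6] j [-0.69  0.27 -0.3   1.    0.   -1.59]
turn about tool z 44.2 shift after turn(mm) [118.1 251.3  -0.4] shift in present axes [-90.6 262.5  -0.4]
```

View pics/s5.png

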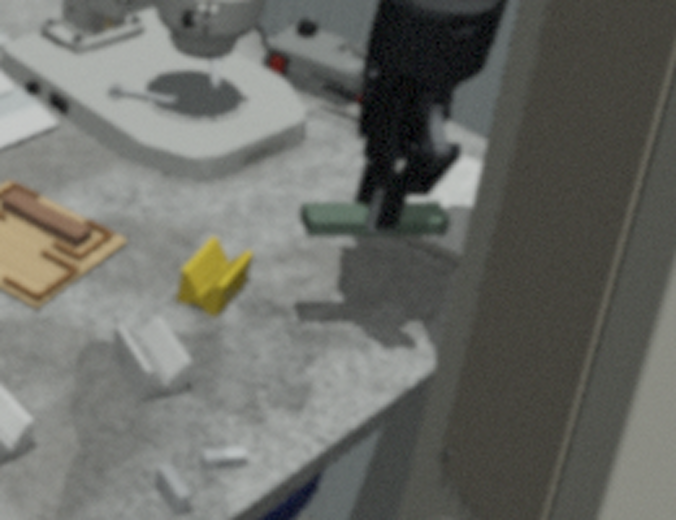

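The green stone is held level near its middle (380,215). Now to the long bay.

Call:
drive_tool:
  steps: [0,0,0,0,0,7,1,0,0,0,0,0,7,1,0,0,0,0,0,7,1,0,0,0,0,0,7,1,0,0,0,0,0,7,1,0,0,0,0,0,7,1,0,0,0,0,0,2.2,1,0.009,0.018,0,0,0,0,1]

```text
clock: 10.23
eef_pos: [0.3742, -0.2845, 0.179]
tool_rot: [0.657, 0.754, -0.001, -0.001]
ft_force: [0.3, -1.1, -0.9]
grip_width: 0.0226
```

Call:
drive_tool:
  steps: [0.017,0.036,0,0,0,0,1,0.017,0.036,0,0,0,0,1,0.017,0.036,0,0,0,0,1,0.017,0.036,0,0,0,0,1,0.017,0.036,0,0,0,0,1,0.017,0.036,0,0,0,0,1,0.007,0.017,0,0,0,0,1,0,0,0,0,0,0,1]

```text
clock: 10.9
eef_pos: [0.5952, -0.1406, 0.1787]
tool_rot: [0.653, 0.757, 0.001, 0.001]
ft_force: [0.3, -0.9, -0.9]
grip_width: 0.0227
```

```bash
python3 go.py 592.9 -144.8 88 97.6
```

```text
t 10.90 pos [ 595.2 -140.6  178.7] psi 98.4 tilt [-0.12  0.02 -0.8 ] w 22.7 F [ 0.3 -0.9 -0.9] j [-0.23  0.53  0.11  1.14  0.   -0.38]
turn about tool z 0.8 shift after turn(mm) [-3.9 -2.9 90.7] shift in present axes [-3.9 -3.1 90.7]
```

Call:
drive_tool:
  steps: [-0.004,-0.003,0.01,0,0,0.6,1,0,0,0.02,0,0,0,1,0,0,0.02,0,0,0,1,0,0,0.02,0,0,0,1,0,0,0.012,0,0,0,1,0,0,0.006,0,0,0,1,0,0,0,0,0,0,1]

```text
clock: 11.48
eef_pos: [0.5867, -0.1487, 0.089]
tool_rot: [0.661, 0.751, -0.001, -0.002]
ft_force: [-0.9, -0.2, -0.1]
grip_width: 0.0229
```

```bash
python3 go.py 592.9 -144.8 86 97.6; python3 - <<'E'
from h import *
p,d=vision.camera('scene');cv2.imwrite('pics/s6.png',cv2.resize(p[100:280,270:490,::-1],None,fx=3,fy=3,interpolation=cv2.INTER_CUBIC))
E
```

```text
t 11.48 pos [ 586.7 -148.7   89. ] psi 97.3 tilt [0.29 0.1  0.31] w 22.9 F [-0.9 -0.2 -0.1] j [-0.25  0.62 -0.01  0.95 -0.   -0.38]
turn about tool z -0.3 shift after turn(mm) [3.1 6.7 3. ] shift in present axes [3.1 6.7 3. ]
```

View pics/s6.png

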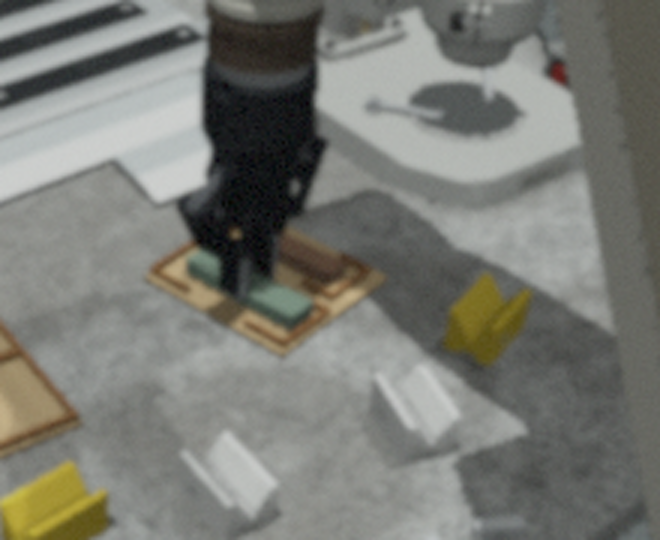

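The stone is over the long bay, slightly toward its near end. I hold for a moment to read the settled pose.

Call:
drive_tool:
  steps: [0,0,0,0,0,0,1,0,0,0,0,0,0,1,0,0,0,0,0,0,1]

```text
clock: 11.78
eef_pos: [0.59, -0.1484, 0.0926]
tool_rot: [0.66, 0.751, 0.0, 0.001]
ft_force: [1.4, 0.5, -0.3]
grip_width: 0.0227
```

```bash
python3 go.py 592.9 -144.8 86 97.6
```

```text
t 11.78 pos [ 590.  -148.4   92.6] psi 97.4 tilt [-0.12 -0.05  0.24] w 22.7 F [ 1.4  0.5 -0.3] j [-0.25  0.61 -0.    0.95 -0.   -0.37]
turn about tool z -0.2 shift after turn(mm) [3.1 3.3 6.6] shift in present axes [3.2 3.3 6.6]
```

Call:
drive_tool:
  steps: [0.003,0.003,0.002,0,0,0,1,0,0,0.002,0,0,0,1,0,0,0.001,0,0,0,1,0,0,0,0,0,0,1,0,0,0,0,0,0,1,0,0,0,0,0,0,1]

```text
clock: 12.28
eef_pos: [0.5919, -0.1446, 0.0863]
tool_rot: [0.66, 0.751, -0.0, -0.0]
ft_force: [-0.2, 0.1, 0.1]
grip_width: 0.0225
```

```bash
python3 go.py 592.9 -144.8 86 97.6
```

```text
t 12.28 pos [ 591.9 -144.6   86.3] psi 97.4 tilt [0.02 0.   0.23] w 22.5 F [-0.2  0.1  0.1] j [-0.24  0.62 -0.    0.94 -0.   -0.37]
turn about tool z -0.2 shift after turn(mm) [-0.3  1.   0.3] shift in present axes [-0.3  1.   0.3]
```

Call:
drive_tool:
  steps: [0,0.001,0.0015,0,0,0,1,0,0,0,0,0,0,1,0,0,0,0,0,0,0.5,0,0,0,0,0,0,0.1,0,0,0,0,0,0,0.1,0,0,-0.02,0,0,0,0.1,0,0,-0.03,0,0,0,0.1,0,0,-0.04,0,0,0,0]

```text
clock: 12.95
eef_pos: [0.591, -0.144, 0.1722]
tool_rot: [0.66, 0.751, -0.002, -0.003]
ft_force: [0.9, -0.1, -0.1]
grip_width: 0.0429
```

```bash
python3 go.py 417.3 -139.3 180 68.3; python3 go.py 417.3 -139.3 180 -111.7;  python3 - <<'E'
from h import *
p,d=vision.camera('scene');cv2.imwrite('pics/s7.png',cv2.resize(p[100:280,270:490,::-1],None,fx=3,fy=3,interpolation=cv2.INTER_CUBIC))
E
```

```text
t 12.95 pos [ 591.  -144.   172.2] psi 97.4 tilt [  0.43   0.05 -29.06] w 42.9 F [ 0.9 -0.1 -0.1] j [-0.24  0.54  0.1   1.14  0.   -0.37]
turn about tool z 29.1 shift after turn(mm) [ -59.8 -163.1   -7.8] shift in present axes [  27.  -171.7   -6.5]
t 12.95 pos [ 591.  -144.   172.2] psi 97.4 tilt [-7.0000e-02  5.8000e-01  1.5094e+02] w 42.9 F [ 0.9 -0.1 -0.1] j [-0.24  0.54  0.1   1.14  0.   -0.37]
turn about tool z -150.9 shift after turn(mm) [ 59.8 163.1  -7.8] shift in present axes [  27.  -171.7   -6.5]
```

View pics/s7.png

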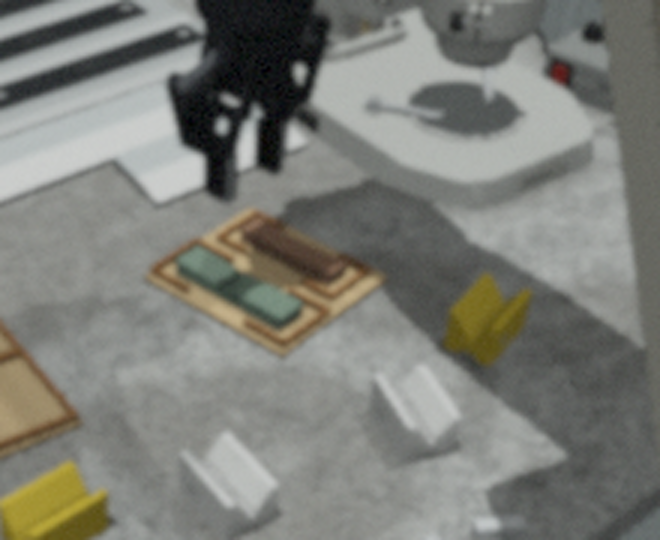

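Both stones lie in their bays: green at (240,285), brown at (295,250). Next is the right V-block (block B).

Call:
drive_tool:
  steps: [0.006,-0.034,0,0,0,0,-0.4,0.006,-0.036,0,0,0,0,-0.4,0.006,-0.036,0,0,0,0,-0.4,0.005,-0.036,0,0,0,0,-0.4,0.004,-0.03,0,0,0,7,-0.4,0,0,0,0,0,7,-0.4,0,0,0,0,0,7,-0.4,0,0,0,0,0,7,-0.4]

```text
clock: 13.67
eef_pos: [0.4186, -0.1399, 0.1752]
tool_rot: [0.824, 0.566, 0.0, 0.001]
ft_force: [-0.7, -0.1, 0.7]
grip_width: 0.0597
```

Call:
drive_tool:
  steps: [0,0,0.01,0,0,1,-0.4,0,0,0,0,0,0,-0.4,0,0,0,0,0,0,-0.4]

```text
clock: 13.92
eef_pos: [0.4187, -0.1397, 0.1646]
tool_rot: [0.827, 0.562, -0.0, -0.0]
ft_force: [-0.0, 0.3, 0.4]
grip_width: 0.0599
```

```bash
python3 go.py 417.3 -139.3 90 68.3
```

```text
t 13.92 pos [ 418.7 -139.7  164.6] psi 68.4 tilt [ 0.05 -0.   -0.11] w 59.9 F [-0.   0.3  0.4] j [-0.32  0.24 -0.38  0.95  0.    0.05]
turn about tool z 0.1 shift after turn(mm) [-0.1 -1.4 74.6] shift in present axes [-0.1 -1.3 74.6]
```

Call:
drive_tool:
  steps: [0,-0.001,0.02,0,0,0,-0.4,0,0,0.02,0,0,0,-0.4,0,0,0.02,0,0,0,-0.4,0,0,0.01,0,0,0,-0.4,0,0,0.005,0,0,0,-0.4,0,0,0,0,0,0,-0.4,0,0,0,0,0,0,-0.4]

```text
clock: 14.5
eef_pos: [0.4184, -0.1395, 0.0903]
tool_rot: [0.827, 0.562, 0.0, 0.0]
ft_force: [0.5, -0.3, 0.2]
grip_width: 0.0599
```

```bash
python3 go.py 417.3 -139.3 90 68.3; python3 - <<'E'
from h import *
p,d=vision.camera('scene');cv2.imwrite('pics/s8.png',cv2.resize(p[150:310,320:520,::-1],None,fx=3.3,fy=3.3,interpolation=cv2.INTER_CUBIC))
E
```

```text
t 14.50 pos [ 418.4 -139.5   90.3] psi 68.4 tilt [-0.02  0.   -0.08] w 59.9 F [ 0.5 -0.3  0.2] j [-0.32  0.35 -0.47  0.75  0.    0.06]
turn about tool z 0.1 shift after turn(mm) [-0.2 -1.1  0.3] shift in present axes [-0.2 -1.1  0.3]
```

View pics/s8.png

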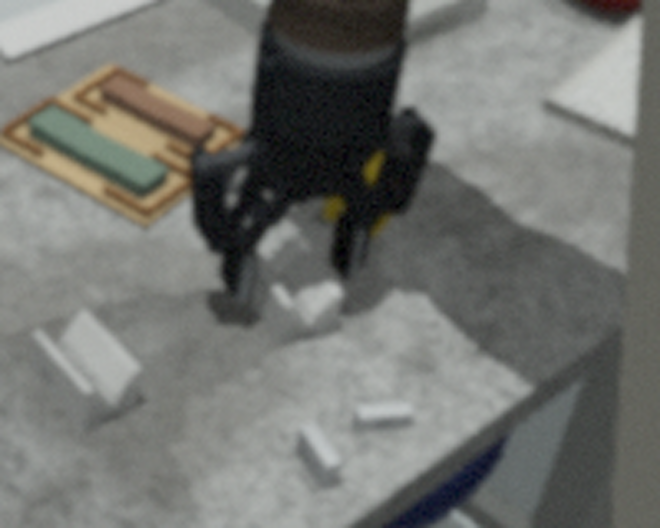

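The block lies between the fingers at (305,290). Closing and lifting.

Call:
drive_tool:
  steps: [0,-0.001,0,0,0,0,0,0,0,0,0,0,0,0.3,0,0,0,0,0,0,1,0,0,0,0,0,0,1,0,0,0,0,0,0,1,0,0,0,0,0,0,1]

```text
clock: 15.05
eef_pos: [0.4176, -0.1394, 0.0911]
tool_rot: [0.827, 0.562, 0.0, 0.001]
ft_force: [-1.5, 0.2, 6.3]
grip_width: 0.0343
```

```bash
python3 go.py 417.3 -139.3 90 68.3
```

```text
t 15.05 pos [ 417.6 -139.4   91.1] psi 68.4 tilt [-0.12 -0.03 -0.06] w 34.3 F [-1.5  0.2  6.3] j [-0.32  0.35 -0.48  0.75 -0.    0.06]
turn about tool z 0.1 shift after turn(mm) [ 0.  -0.3  1.1] shift in present axes [ 0.  -0.3  1.1]
```

Call:
drive_tool:
  steps: [0,0,-0.02,0,0,0,1,0,0,-0.03,0,0,0,1,0,0,-0.03,0,0,0,1,0,0,-0.02,0,0,0,1]

```text
clock: 15.38
eef_pos: [0.4171, -0.139, 0.1919]
tool_rot: [0.827, 0.562, 0.0, 0.0]
ft_force: [0.3, -0.5, -4.0]
grip_width: 0.0346
```

```bash
python3 go.py 677.6 38.6 190 82.1; python3 - <<'E'
from h import *
p,d=vision.camera('scene');cv2.imwrite('pics/s9.png',cv2.resize(p[150:310,320:520,::-1],None,fx=3.3,fy=3.3,interpolation=cv2.INTER_CUBIC))
E
```

```text
t 15.38 pos [ 417.1 -139.   191.9] psi 68.4 tilt [-0.07  0.   13.73] w 34.6 F [ 0.3 -0.5 -4. ] j [-0.32  0.21 -0.35  1.02  0.    0.06]
turn about tool z -13.7 shift after turn(mm) [211.8 233.6   1.9] shift in present axes [261.2 176.6   2.2]
```

View pics/s9.png

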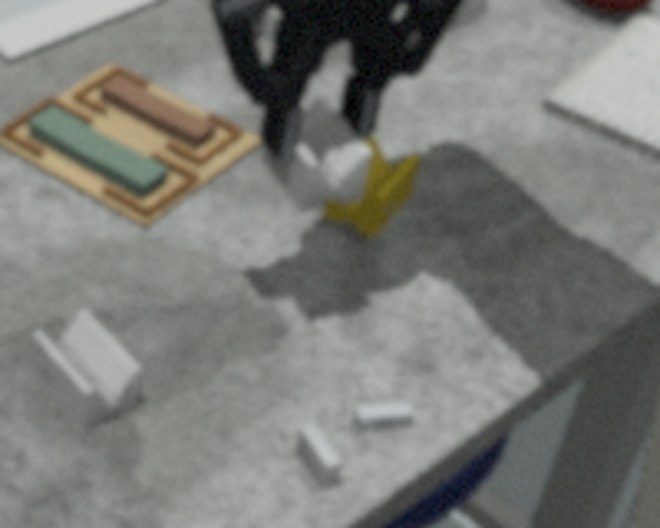

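The block is held level (335,150), and the wrist reads 4 N of weight. Now to the far bay of the block tray.

Call:
drive_tool:
  steps: [0,0,0,0,0,-6.8,1,0,0,0,0,0,-6.9,1,0.014,0.016,0,0,0,0,1,0.026,0.029,0,0,0,0,1,0.026,0.029,0,0,0,0,1,0.026,0.029,0,0,0,0,1,0.026,0.029,0,0,0,0,1,0.026,0.029,0,0,0,0,1]

```text
clock: 16.1
eef_pos: [0.5968, -0.0174, 0.1881]
tool_rot: [0.754, 0.656, -0.001, -0.001]
ft_force: [0.1, -1.4, -4.7]
grip_width: 0.0342
```

Call:
drive_tool:
  steps: [0.026,0.029,0,0,0,0,1,0.022,0.024,0,0,0,0,1,0.012,0.012,0,0,0,0,1,0,0,0.02,0,0,0,1,0,0,0.02,0,0,0,1,0,0,0.01,0,0,0,1,0,0,0,0,0,0,1,0,0,0,0,0,0,1]

```text
clock: 16.77
eef_pos: [0.6678, 0.0316, 0.1381]
tool_rot: [0.754, 0.656, -0.002, -0.001]
ft_force: [0.5, 0.3, -4.3]
grip_width: 0.0342
```

```bash
python3 go.py 677.6 38.6 98 82.1; python3 - <<'E'
from h import *
p,d=vision.camera('scene');cv2.imwrite('pics/s10.png',cv2.resize(p[120:280,190:390,::-1],None,fx=3.3,fy=3.3,interpolation=cv2.INTER_CUBIC))
E
```

```text
t 16.77 pos [667.8  31.6 138.1] psi 82.0 tilt [ 0.23 -0.04  0.05] w 34.2 F [ 0.5  0.3 -4.3] j [0.05 0.68 0.25 1.15 0.   0.19]
turn about tool z -0.1 shift after turn(mm) [ 8.3  8.7 40.1] shift in present axes [ 8.4  8.9 40.1]
```

View pics/s10.png

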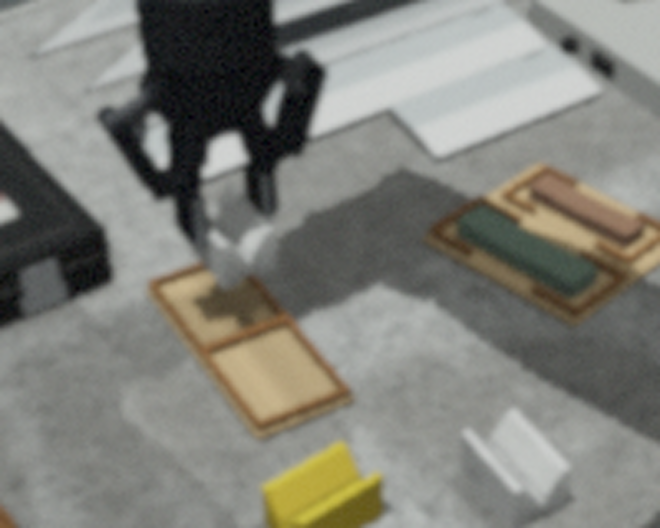

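```bash
python3 - <<'E'
from h import *
f=np.load('top0.npz');P=cloud('top',f['d'])
q=P[20:112,150:290].reshape(-1,3); q=q[(q[:,2]>.02)&(q[:,2]<.2)]; print(q.min(0),q.max(0),np.percentile(q[:,2],[50,98]))
n=q[q[:,1]<.13]; print('near right corner xmin',n.min(0))
E
```

```text
[0.74146629 0.06606056 0.0200033 ] [0.92378515 0.32379623 0.05407627] [0.04634757 0.05018917]
near right corner xmin [0.74146629 0.06606056 0.02011517]
```

Call:
drive_tool:
  steps: [0.008,0.0085,0,0,0,0,1,0,0,0.015,0,0,0,1,0,0,0.01,0,0,0,1,0,0,0.005,0,0,0,1,0,0,0,0,0,0,1,0,0,0,0,0,0,1]

```text
clock: 17.32
eef_pos: [0.6781, 0.0383, 0.1098]
tool_rot: [0.754, 0.656, -0.0, -0.0]
ft_force: [0.4, -0.7, -3.9]
grip_width: 0.034
```

```bash
python3 go.py 677.6 38.6 98 82.1
```

```text
t 17.32 pos [678.1  38.3 109.8] psi 82.0 tilt [ 0.06 -0.01  0.06] w 34.0 F [ 0.4 -0.7 -3.9] j [ 0.06  0.72  0.26  1.11 -0.    0.2 ]
turn about tool z -0.1 shift after turn(mm) [ 0.3 -0.6 11.8] shift in present axes [ 0.3 -0.6 11.8]
```

Clear of the black case (it is 50 mm high and starts at x=0.741). Lowering the last 12 mm.

Call:
drive_tool:
  steps: [0,0,0.007,0,0,0,1,0,0,0.004,0,0,0,1,0,0,0.001,0,0,0,1,0,0,0,0,0,0,1,0,0,0,0,0,0,1]

```text
clock: 17.73
eef_pos: [0.6786, 0.0385, 0.0979]
tool_rot: [0.754, 0.656, 0.0, -0.0]
ft_force: [0.0, -0.9, -4.5]
grip_width: 0.034
```

```bash
python3 go.py 677.6 38.6 97 82.1
```

```text
t 17.73 pos [678.6  38.5  97.9] psi 82.1 tilt [0.   0.   0.04] w 34.0 F [ 0.  -0.9 -4.5] j [0.06 0.73 0.24 1.08 0.   0.2 ]
turn about tool z -0.0 shift after turn(mm) [-0.1 -1.   0.9] shift in present axes [-0.1 -1.   0.9]
```

Call:
drive_tool:
  steps: [0,-0.001,0.0015,0,0,0,1,0,0,0,0,0,0,1,0,0,0,0,0,0,1]

```text
clock: 17.98
eef_pos: [0.6783, 0.0387, 0.0972]
tool_rot: [0.754, 0.656, 0.001, 0.001]
ft_force: [0.8, -0.4, -1.6]
grip_width: 0.0346
```

Call:
drive_tool:
  steps: [0,0,0,0,0,0,0,0,0,0,0,0,0,-0.3,0,0,0,0,0,0,-0.4,0,0,-0.02,0,0,0,-0.4,0,0,-0.03,0,0,0,-0.4,0,0,-0.03,0,0,0,-0.4]

```text
clock: 18.48
eef_pos: [0.6768, 0.0387, 0.1762]
tool_rot: [0.754, 0.656, -0.001, -0.001]
ft_force: [-0.5, 0.7, 0.0]
grip_width: 0.0601
```

```bash
python3 go.py 443.2 -2.7 170 82.2; python3 - <<'E'
from h import *
p,d=vision.camera('scene');cv2.imwrite('pics/s11.png',cv2.resize(p[120:280,190:390,::-1],None,fx=3.3,fy=3.3,interpolation=cv2.INTER_CUBIC))
E
```

```text
t 18.48 pos [676.8  38.7 176.2] psi 82.1 tilt [ 0.17 -0.03  0.13] w 60.1 F [-0.5  0.7  0. ] j [0.06 0.67 0.34 1.24 0.   0.2 ]
turn about tool z -0.1 shift after turn(mm) [ -72.7 -225.8    6.2] shift in present axes [ -73.2 -225.6    6.9]
```

View pics/s11.png

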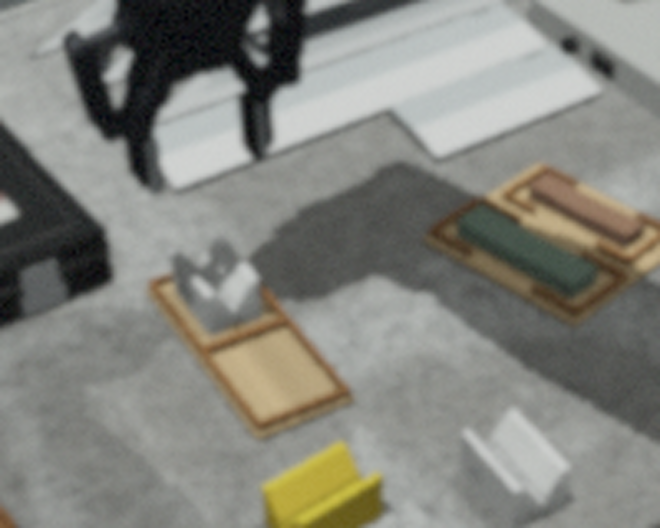

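Block B stands in the far bay, groove up (220,285). Next is block A.

Call:
drive_tool:
  steps: [-0.012,-0.036,0,0,0,0,-0.4,-0.012,-0.036,0,0,0,0,-0.4,-0.012,-0.036,0,0,0,0,-0.4,-0.012,-0.036,0,0,0,0,-0.4,-0.012,-0.036,0,0,0,0,-0.4,-0.012,-0.036,0,0,0,0,-0.4,-0.001,-0.01,0,0,0,0,-0.4,0,0,0,0,0,0,-0.4]

```text
clock: 19.2
eef_pos: [0.4404, -0.0026, 0.1766]
tool_rot: [0.755, 0.656, -0.001, -0.001]
ft_force: [0.6, -0.6, 0.2]
grip_width: 0.06
```

Call:
drive_tool:
  steps: [0,0,0,0,0,0,-0.4,0,0,0,0,0,0,-0.4]

```text
clock: 19.37
eef_pos: [0.4457, -0.0023, 0.1773]
tool_rot: [0.754, 0.657, 0.001, 0.001]
ft_force: [-0.2, -0.1, 0.1]
grip_width: 0.0596
```

```bash
python3 go.py 443.2 -2.7 90 82.2
```

```text
t 19.37 pos [445.7  -2.3 177.3] psi 82.1 tilt [-0.2   0.03  0.13] w 59.6 F [-0.2 -0.1  0.1] j [-0.01  0.23 -0.35  0.98  0.    0.13]
turn about tool z -0.1 shift after turn(mm) [-0.7 -2.4 87.3] shift in present axes [-0.8 -2.7 87.3]
```

Call:
drive_tool:
  steps: [-0.001,-0.001,0.02,0,0,0,-0.4,0,0,0.025,0,0,0,-0.4,0,0,0.02,0,0,0,-0.4,0,0,0.015,0,0,0,-0.4,0,0,0.007,0,0,0,-0.4,0,0,0,0,0,0,-0.4,0,0,0,0,0,0,-0.4]

```text
clock: 19.95
eef_pos: [0.4436, -0.0031, 0.0894]
tool_rot: [0.754, 0.657, 0.0, 0.0]
ft_force: [0.0, 0.9, -0.1]
grip_width: 0.0596
```

```bash
python3 go.py 443.2 -2.7 90 82.2; python3 - <<'E'
from h import *
p,d=vision.camera('scene');cv2.imwrite('pics/s12.png',cv2.resize(p[180:340,250:450,::-1],None,fx=3.3,fy=3.3,interpolation=cv2.INTER_CUBIC))
E
```

```text
t 19.95 pos [443.6  -3.1  89.4] psi 82.1 tilt [-0.01  0.    0.12] w 59.6 F [ 0.   0.9 -0.1] j [-0.01  0.36 -0.47  0.75  0.    0.13]
turn about tool z -0.1 shift after turn(mm) [ 0.4 -0.5 -0.6] shift in present axes [ 0.4 -0.5 -0.6]
```

View pics/s12.png

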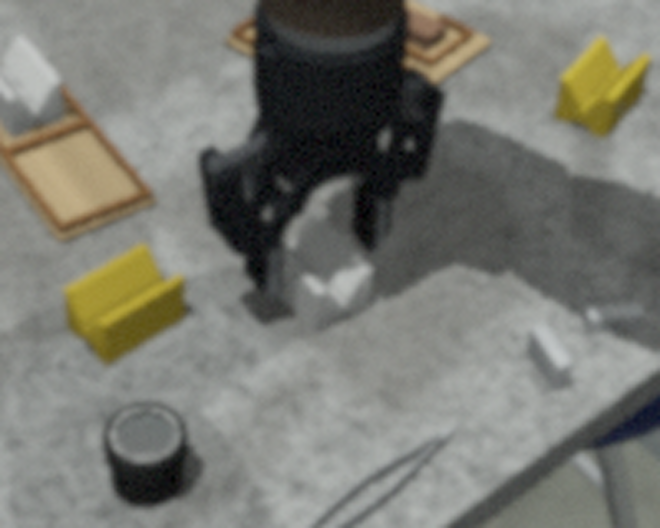

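The steel block is centred between the fingers (330,260), and the yellow one at (125,300) stands clear.

Call:
drive_tool:
  steps: [0,0,-0.001,0,0,0,0,0,0,0,0,0,0,0.3,0,0,0,0,0,0,1,0,0,0,0,0,0,1,0,0,0,0,0,0,1,0,0,0,0,0,0,1]

```text
clock: 20.5
eef_pos: [0.4437, -0.0031, 0.0919]
tool_rot: [0.754, 0.656, 0.001, 0.001]
ft_force: [-1.9, 1.1, 5.4]
grip_width: 0.0346
```

Call:
drive_tool:
  steps: [0,0,-0.02,0,0,0,1,0,0,-0.03,0,0,0,1,0,0,-0.03,0,0,0,1,0,0,-0.02,0,0,0,1,0,0,0,0,0,0,1]

```text
clock: 20.92
eef_pos: [0.445, -0.0033, 0.1946]
tool_rot: [0.754, 0.656, 0.003, 0.003]
ft_force: [1.4, -0.8, -4.1]
grip_width: 0.034
```

```bash
python3 go.py 600.4 49.4 190 82.1
```

```text
t 20.92 pos [445.   -3.3 194.6] psi 82.1 tilt [-0.48  0.06  0.04] w 34.0 F [ 1.4 -0.8 -4.1] j [-0.01  0.21 -0.33  1.02 -0.    0.13]
turn about tool z -0.0 shift after turn(mm) [ 73.6 146.7   4.6] shift in present axes [ 73.7 146.6   5.9]
```

Call:
drive_tool:
  steps: [0.018,0.036,0,0,0,0,1,0.018,0.036,0,0,0,0,1,0.018,0.036,0,0,0,0,1,0.015,0.03,0.01,0,0,0,1,0.005,0.009,0.02,0,0,0,1,0,0,0.02,0,0,0,1,0,0,0,0,0,0,1,0,0,0,0,0,0,1]

```text
clock: 21.58
eef_pos: [0.5957, 0.0496, 0.1369]
tool_rot: [0.754, 0.657, -0.003, -0.002]
ft_force: [0.9, -0.2, -3.9]
grip_width: 0.0341
```

```bash
python3 go.py 600.4 49.4 98 82.1
```

```text
t 21.58 pos [595.7  49.6 136.9] psi 82.1 tilt [ 0.46 -0.11  0.03] w 34.1 F [ 0.9 -0.2 -3.9] j [ 0.08  0.55  0.02  1.05 -0.    0.22]
turn about tool z -0.0 shift after turn(mm) [ 0.5  4.7 38.9] shift in present axes [ 0.6  5.  38.9]
```

Call:
drive_tool:
  steps: [0,0.002,0.012,0,0,0,1,0,0,0.01,0,0,0,1,0,0,0.006,0,0,0,1,0,0,0,0,0,0,1,0,0,0,0,0,0,1]

```text
clock: 22.0
eef_pos: [0.5999, 0.0493, 0.1122]
tool_rot: [0.754, 0.656, -0.0, -0.0]
ft_force: [-0.4, -1.2, -3.4]
grip_width: 0.0341
```

```bash
python3 go.py 600.4 49.4 98 82.1
```

```text
t 22.00 pos [599.9  49.3 112.2] psi 82.0 tilt [ 0.05 -0.01  0.05] w 34.1 F [-0.4 -1.2 -3.4] j [ 0.08  0.58 -0.    0.99  0.    0.22]
turn about tool z -0.1 shift after turn(mm) [ 0.2  0.5 14.2] shift in present axes [ 0.2  0.5 14.2]
```

Call:
drive_tool:
  steps: [0,0,0.008,0,0,0,1,0,0,0.005,0,0,0,1,0,0,0.002,0,0,0,1,0,0,0,0,0,0,1,0,0,0,0,0,0,1]

```text
clock: 22.42
eef_pos: [0.6003, 0.0495, 0.098]
tool_rot: [0.754, 0.656, 0.0, 0.0]
ft_force: [-2.2, -0.8, 0.6]
grip_width: 0.0345
```

```bash
python3 go.py 600.4 49.4 97 82.1
```

```text
t 22.42 pos [600.3  49.5  98. ] psi 82.1 tilt [-0.02  0.    0.03] w 34.5 F [-2.2 -0.8  0.6] j [ 0.08  0.6  -0.02  0.96 -0.    0.22]
turn about tool z -0.0 shift after turn(mm) [-0.   0.1  1. ] shift in present axes [-0.   0.1  1. ]
```

The floor carries the block (the wrist no longer reads its weight). Releasing.

Call:
drive_tool:
  steps: [0,0,0,0,0,0,0,0,0,0,0,0,0,-0.3,0,0,0,0,0,0,-0.4,0,0,-0.02,0,0,0,-0.4,0,0,-0.03,0,0,0,-0.4,0,0,-0.03,0,0,0,-0.4]

```text
clock: 22.92
eef_pos: [0.5997, 0.0494, 0.1773]
tool_rot: [0.754, 0.656, -0.001, -0.001]
ft_force: [1.2, -0.4, -0.2]
grip_width: 0.0598
```

```bash
python3 go.py 399.3 147.3 170 82.1; python3 - <<'E'
from h import *
p,d=vision.camera('scene');cv2.imwrite('pics/s13.png',cv2.resize(p[120:280,190:390,::-1],None,fx=3.3,fy=3.3,interpolation=cv2.INTER_CUBIC))
E
```

```text
t 22.92 pos [599.7  49.4 177.3] psi 82.1 tilt [ 0.14 -0.03  0.04] w 59.8 F [ 1.2 -0.4 -0.2] j [0.08 0.52 0.08 1.13 0.   0.22]
turn about tool z -0.0 shift after turn(mm) [  69.4 -212.     7.3] shift in present axes [  69.3 -212.     7.8]
```

View pics/s13.png

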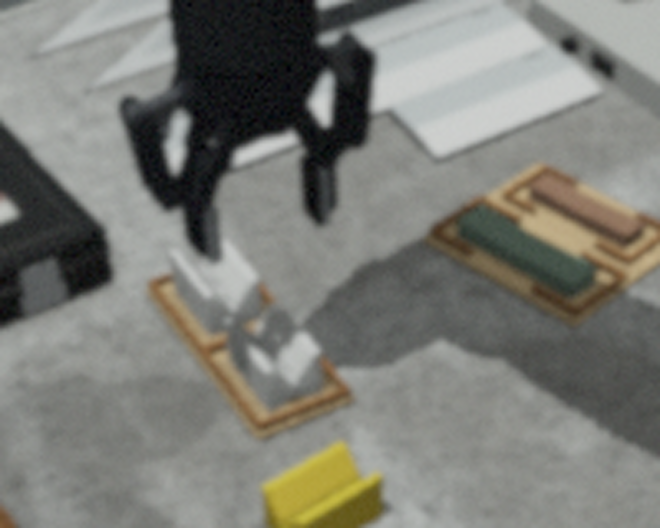

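Both V-blocks are in, at (215,285) and (280,355). Last is the loupe.

Call:
drive_tool:
  steps: [0.0115,-0.036,0,0,0,0,-0.6,0.0115,-0.036,0,0,0,0,-0.6,0.0115,-0.036,0,0,0,0,-0.6,0.0115,-0.036,0,0,0,0,-0.6,0.0115,-0.036,0,0,0,0,-0.6,0.0115,-0.032,0,0,0,0,-0.6,0,0,0.01,0,0,0,-0.6,0,0,0.01,0,0,0,-0.6]

```text
clock: 23.63
eef_pos: [0.399, 0.1482, 0.1582]
tool_rot: [0.753, 0.658, 0.001, 0.0]
ft_force: [0.3, 0.2, 0.3]
grip_width: 0.0683
```

Call:
drive_tool:
  steps: [0,0,0,0,0,0,-0.6,0,0,0,0,0,0,-0.6]

```text
clock: 23.8
eef_pos: [0.3999, 0.1472, 0.1575]
tool_rot: [0.754, 0.657, 0.0, 0.0]
ft_force: [-0.5, -0.4, -0.9]
grip_width: 0.0683
```

```bash
python3 go.py 399.3 147.3 92 82.1
```

```text
t 23.80 pos [399.9 147.2 157.5] psi 82.1 tilt [-0.   -0.    0.02] w 68.3 F [-0.5 -0.4 -0.9] j [ 0.35  0.23 -0.43  0.92 -0.    0.49]
turn about tool z -0.0 shift after turn(mm) [ 0.  -0.6 65.5] shift in present axes [ 0.  -0.6 65.5]
```

Call:
drive_tool:
  steps: [0,0,0.02,0,0,0,-0.6,0,0,0.02,0,0,0,-0.6,0,0,0.015,0,0,0,-0.6,0,0,0.009,0,0,0,-0.6,0,0,0.002,0,0,0,-0.6,0,0,0,0,0,0,-0.6]

```text
clock: 24.3
eef_pos: [0.4002, 0.1469, 0.0913]
tool_rot: [0.755, 0.656, -0.0, -0.0]
ft_force: [-0.5, -0.1, 0.6]
grip_width: 0.068
```

```bash
python3 go.py 399.3 147.3 91.5 82.1; python3 - <<'E'
from h import *
p,d=vision.camera('scene');cv2.imwrite('pics/s14.png',cv2.resize(p[220:380,190:390,::-1],None,fx=3.3,fy=3.3,interpolation=cv2.INTER_CUBIC))
E
```

```text
t 24.30 pos [400.2 146.9  91.3] psi 82.0 tilt [ 0.03 -0.02  0.07] w 68.0 F [-0.5 -0.1  0.6] j [ 0.35  0.33 -0.51  0.74 -0.    0.49]
turn about tool z -0.1 shift after turn(mm) [ 0.3 -0.9 -0.2] shift in present axes [ 0.3 -0.9 -0.2]
```

View pics/s14.png

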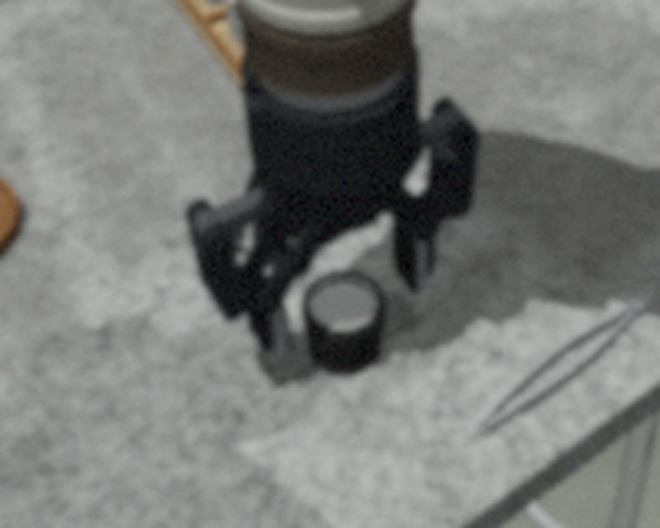

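The loupe (345,315) stands between the fingers.

Call:
drive_tool:
  steps: [0,-0.001,0,0,0,0,-0.2,0,0,0,0,0,0,0.1,0,0,0,0,0,0,0.5,0,0,0,0,0,0,1,0,0,0,0,0,0,1,0,0,0,0,0,0,1,0,0,0,0,0,0,1]

```text
clock: 24.93
eef_pos: [0.3995, 0.1475, 0.0927]
tool_rot: [0.754, 0.657, 0.001, 0.0]
ft_force: [-1.5, -0.6, 6.2]
grip_width: 0.0385
```

Call:
drive_tool:
  steps: [0,0,-0.02,0,0,0,1,0,0,-0.03,0,0,0,1,0,0,-0.03,0,0,0,1,0,0,0,0,0,0,1]

```text
clock: 25.27
eef_pos: [0.4022, 0.1484, 0.177]
tool_rot: [0.754, 0.656, 0.005, 0.002]
ft_force: [0.9, 0.4, -0.4]
grip_width: 0.0383
```

```bash
python3 go.py 591 264.5 172 82.1; python3 - <<'E'
from h import *
p,d=vision.camera('scene');cv2.imwrite('pics/s15.png',cv2.resize(p[200:360,190:390,::-1],None,fx=3.3,fy=3.3,interpolation=cv2.INTER_CUBIC))
E
```

```text
t 25.27 pos [402.2 148.4 177. ] psi 82.1 tilt [-0.55  0.3   0.03] w 38.3 F [ 0.9  0.4 -0.4] j [ 0.35  0.2  -0.4   0.96  0.    0.49]
turn about tool z -0.0 shift after turn(mm) [140.9 171.1   5. ] shift in present axes [141.  170.9   7.4]
```

View pics/s15.png

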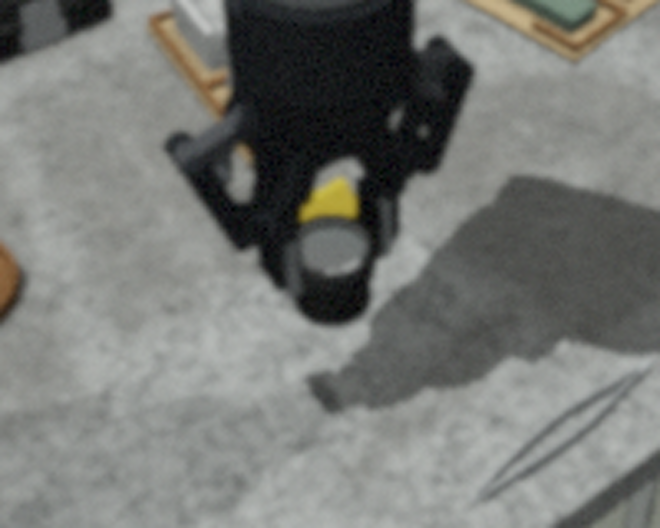

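The loupe is held upright (335,265). Now to the dish.

Call:
drive_tool:
  steps: [0.025,0.03,0,0,0,0,1,0.025,0.03,0,0,0,0,1,0.025,0.03,0,0,0,0,1,0.025,0.03,0,0,0,0,1,0.025,0.03,0,0,0,0,1,0.016,0.021,0.01,0,0,0,1,0,0,0.02,0,0,0,1,0,0,0.015,0,0,0,1]

```text
clock: 25.98
eef_pos: [0.5885, 0.264, 0.1236]
tool_rot: [0.754, 0.657, -0.0, -0.0]
ft_force: [-1.1, -0.3, -1.2]
grip_width: 0.0378
```

Call:
drive_tool:
  steps: [0,0,0,0,0,0,1,0,0,0,0,0,0,1,0,0,0,0,0,0,1]

```text
clock: 26.23
eef_pos: [0.5876, 0.2631, 0.1265]
tool_rot: [0.754, 0.656, -0.0, -0.0]
ft_force: [0.1, 0.8, -0.6]
grip_width: 0.0378
```

```bash
python3 go.py 591 264.5 99 82.1
```

```text
t 26.23 pos [587.6 263.1 126.5] psi 82.1 tilt [ 0.02 -0.01  0.04] w 37.8 F [ 0.1  0.8 -0.6] j [0.42 0.64 0.15 1.08 0.   0.56]
turn about tool z -0.0 shift after turn(mm) [ 1.8  3.2 27.5] shift in present axes [ 1.8  3.2 27.5]
```

Call:
drive_tool:
  steps: [0.002,0.003,0.012,0,0,0,1,0,0,0.01,0,0,0,1,0,0,0.004,0,0,0,1,0,0,0.001,0,0,0,1,0,0,0,0,0,0,1,0,0,0,0,0,0,1]

```text
clock: 26.73
eef_pos: [0.5909, 0.2647, 0.0993]
tool_rot: [0.754, 0.656, -0.0, -0.0]
ft_force: [-0.3, -0.3, -0.5]
grip_width: 0.038
```

```bash
python3 go.py 591 264.5 98.5 82.1
```

```text
t 26.73 pos [590.9 264.7  99.3] psi 82.1 tilt [ 0.01 -0.01  0.04] w 38.0 F [-0.3 -0.3 -0.5] j [ 0.42  0.67  0.13  1.03 -0.    0.56]
turn about tool z -0.0 shift after turn(mm) [-0.2  0.1  0.8] shift in present axes [-0.2  0.1  0.8]
```

Call:
drive_tool:
  steps: [0,0,0.001,0,0,0,1,0,0,0,0,0,0,1,0,0,0,0,0,0,1]

```text
clock: 26.98
eef_pos: [0.5911, 0.2649, 0.0988]
tool_rot: [0.754, 0.656, 0.0, 0.0]
ft_force: [-1.4, -0.3, 2.8]
grip_width: 0.0383
```

Call:
drive_tool:
  steps: [0,0,0,0,0,0,0,0,0,0,0,0,0,-0.4,0,0,0,0,0,0,-0.6,0,0,-0.02,0,0,0,-0.6,0,0,-0.03,0,0,0,-0.6,0,0,-0.04,0,0,0,-0.6,0,0,-0.04,0,0,0,-0.6]

```text
clock: 27.57
eef_pos: [0.5902, 0.2645, 0.2284]
tool_rot: [0.754, 0.656, -0.002, -0.0]
ft_force: [1.4, 0.7, 0.4]
grip_width: 0.0683
```

```bash
python3 go.py 112 487 300 82.1
```

```text
t 27.57 pos [590.2 264.5 228.4] psi 82.1 tilt [ 0.16 -0.1   0.04] w 68.3 F [1.4 0.7 0.4] j [ 0.42  0.57  0.31  1.31 -0.    0.56]
turn about tool z -0.0 shift after turn(mm) [ 154.7 -504.3  -71.6] shift in present axes [ 154.3 -504.6  -70.5]
```

Call:
drive_tool:
  steps: [0.012,-0.038,-0.005,0,0,0,-0.6,0.012,-0.038,-0.005,0,0,0,-0.6,0.012,-0.038,-0.005,0,0,0,-0.6,0.012,-0.038,-0.005,0,0,0,-0.6,0.012,-0.038,-0.005,0,0,0,-0.6,0.012,-0.038,-0.005,0,0,0,-0.6,0.012,-0.038,-0.005,0,0,0,-0.6,0.012,-0.038,-0.005,0,0,0,-0.6]

```text
clock: 28.23
eef_pos: [0.3014, 0.4023, 0.2688]
tool_rot: [0.754, 0.656, 0.0, -0.0]
ft_force: [1.0, -0.0, 0.5]
grip_width: 0.0679
```

Call:
drive_tool:
  steps: [0.012,-0.038,-0.005,0,0,0,-0.6,0.012,-0.038,-0.005,0,0,0,-0.6,0.012,-0.038,-0.005,0,0,0,-0.6,0.012,-0.038,-0.005,0,0,0,-0.6,0.01,-0.03,0,0,0,0,-0.6,0,0,0,0,0,0,-0.6,0,0,0,0,0,0,-0.6]

```text
clock: 28.82
eef_pos: [0.1294, 0.485, 0.2884]
tool_rot: [0.753, 0.658, 0.0, 0.0]
ft_force: [0.0, -0.5, -0.4]
grip_width: 0.0687
```

```bash
python3 - <<'E'
from meas import *
p,d=vision.camera('top'); np.savez('top1.npz',p=p,d=d)
s,sd=vision.camera('scene'); np.savez('scene1.npz',p=s,d=sd)
cv2.imwrite('pics/tf.png',cv2.resize(p[100:230,150:460,::-1],None,fx=2.5,fy=2.5,interpolation=cv2.INTER_CUBIC))
cv2.imwrite('pics/sf.png',cv2.resize(s[150:320,140:420,::-1],None,fx=2.8,fy=2.8,interpolation=cv2.INTER_CUBIC))
hsv=cv2.cvtColor(p,cv2.COLOR_RGB2HSV); H,S,V=[hsv[...,i].astype(int) for i in range(3)]
P=cloud('top',d);Z=np.where((d>0)&(P[...,2]<.08),P[...,2],0)
def fr(c,t,q):
    t=np.radians(t);d=np.array(q)-c;return (np.array([[np.cos(t),np.sin(t)],[-np.sin(t),np.cos(t)]])@d).round(1)
st=((597,-175.5),7.6);bt=((639,44),-7.9)
g=rect('top',(H>45)&(H<95)&(S>35)&box(370,138,450,226),.019);print('green',g,fr(*st,g['c']),np.median(Z[(H>45)&(H<95)&(S>35)&box(370,138,450,226)]))
m=(Z>.0125)&box(402,140,450,222)&~((H>40)&(H<100)&(S>35)); m=cv2.morphologyEx(m.astype(np.uint8),cv2.MORPH_OPEN,np.ones((3,3)));g=rect('top',m,.018);print('brown',g,fr(*st,g['c']))
for nm,b in(('far',box(270,110,325,162)),('near',box(265,163,322,212))):
    m=((Z>.018)&b).astype(np.uint8);m=cv2.morphologyEx(m,cv2.MORPH_CLOSE,np.ones((13,13)));g=rect('top',m,.038);print(nm,g,fr(*bt,g['c']),np.percentile(Z[m>0],98))
m=(Z>.03)&box(155,160,215,212);g=rect('top',m,.042);print('loupe',g,np.array(g['c'])-(591,264.5),np.percentile(Z[m],90))
o=bot.get_obs();print(o['clock'],o['eef_pos'],o['ft_force'])
E
```

```text
green {'c': (590.5, -143.4), 'L': 99.8, 'W': 25.7, 'ang': 7.4} [-2.2 32.7] 0.016744470156469033
brown {'c': (599.9, -205.4), 'L': 85.2, 'W': 21.0, 'ang': 7.5} [ -1.1 -30. ]
far {'c': (675.7, 38.4), 'L': 59.5, 'W': 37.4, 'ang': -8.3} [37.1 -0.5] 0.03950857284610213
near {'c': (597.8, 49.3), 'L': 57.6, 'W': 37.1, 'ang': -8.0} [-41.5  -0.4] 0.039156629514918974
loupe {'c': (589.0, 263.3), 'L': 42.6, 'W': 40.0, 'ang': 62.7} [-2.  -1.2] 0.041367420867511884
28.9167 [0.13124536 0.48411579 0.28821344] [-0.21956055  0.71372394  0.40692174]
```

View pics/tf.png

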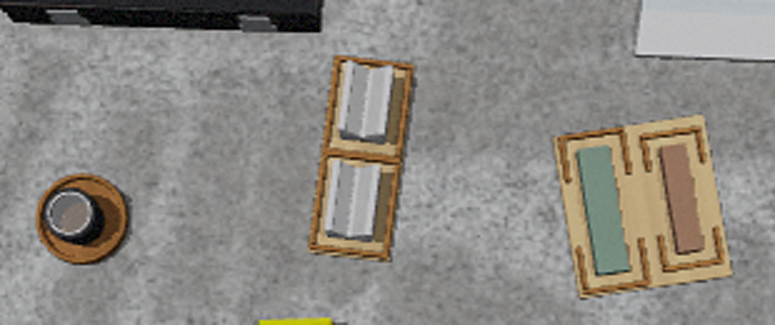

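View pics/sf.png

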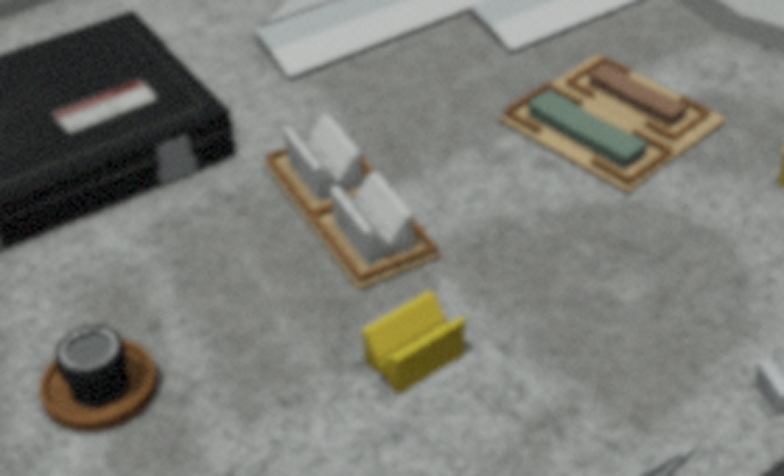

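All five are in their bays, upright and within about 3 mm of target. Handing in.

```bash
python3 -c "
from h import *
job_done()"
```

```text
the job is handed in; nothing more can be done
```

All five tools are in their trays and let go. The arm is parked clear of everything, and I handed the job in at about 29 s of the 120 s allowed; no verdict is given.

The last top-view measurement gave these offsets from the middle of each bay or dish:

| Tool | Offset (mm) | Limit (mm) |
|---|---|---|
| Long stone | -2, +2 | 12 |
| Short stone | -1, +1 | 12 |
| V-block, far bay | -2, -0.5 | 11 |
| V-block, near bay | -2.5, -0.4 | 11 |
| Loupe | about 2.3 from the dish's middle | 15 |

- **Angles:** the stones and blocks lie within 0.5° of their trays. Both cameras show everything sitting flat, with the block grooves up.
- **Heights:** the V-block tops read about 1.3 mm above the expected 38 mm, and the long stone top about 2 mm below the expected 19 mm. I put this down to depth error (the bare bench reads about 1.7 mm low in the same camera) and the stone's hollow top. I did not measure the short stone's height.
- **Contact:** during placing, the highest wrist force I read was about 7 N. While closing, the fingertips pushed lightly down (4–6 N) on the bench or the piece.
- **Grip reading:** the gripper reported objects about 2 mm narrower than their stated width, which did not affect the grasps.
- **Yellow V-blocks:** left alone.

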